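# Ready the cupping cutlery case

## Task

Get the cutlery case ready for the next coffee cupping: slide its cover fully open, move every cleaning brush left in its compartments into the blue tray, lying flat, and lay each cupping spoon from the wooden crate flat in a compartment of its own with its bowl on the round yellow mark. Then slide the cover fully shut. Leave the other utensils in the crate and do not disturb the bowls and the cup standing behind.

Things in the scene. Friction and masses are not known exactly. Their poses are not given: they have to be found in the camera images.
- case: fixed wooden cutlery case, 222 (x) by 328 (y) by 44 mm high, origin under its centre. +y half: three compartments 64 mm wide (x) at x = -69, 0, +69 mm, 152 mm long (y = +4 to +156 mm); floors 8 mm up, dividers (5 mm thick) and end walls up to 30 mm, brass side rails to 44 mm. -y half: closed deck, under the cover when it is open
- cover (a joint): position (m) of the flat aluminium sliding cover (210 by 160 by 5 mm, underside 32 mm above the table) of the case: 0 = fully shut, over all three compartments; 0.160 = fully open, over the deck. It grows as the cover moves along the case's -y; friction about 1.5 N
- cover_handle (a point): middle of the top of the cover's black handle bar, 72 mm above the table. The bar is 80 mm long along the case's x, 12 mm thick along the case's y, 30 mm tall, and stands at the middle of the cover
- crate: pale wooden crate, fixed, 270 (x) by 276 (y) by 42 mm high, walls 8 mm, origin under its centre, inner floor 8 mm above the table; holds the spoons and other utensils
- tray: blue plastic tray, fixed, 190 (x) by 160 (y) by 22 mm high, walls 4 mm, origin under its centre, inner floor 4 mm above the table; for dirty brushes
- paddle: green plastic stirring paddle in the crate, 130 by 20 by 10 mm, long axis its x, origin under its centre; stays in the crate
- tin: small brass tin in the crate, 38 mm across, 28 mm high, origin under its centre; stays in the crate
- bowl_a: white cupping bowl with coffee, 92 mm across, 60 mm high, standing behind the work; not to be disturbed
- bowl_b: second white cupping bowl, same as bowl_a; not to be disturbed
- cup: paper cup, 84 mm across, 100 mm high; not to be disturbed
- slot0_mark (a point): centre of the round yellow mark (40 mm across) at the +y end of compartment 0 (x = -69 mm in the case), 5 mm above the compartment floor: where a spoon's bowl goes
- slot1_mark (a point): centre of the round yellow mark (40 mm across) at the +y end of compartment 1 (x = 0 mm in the case), 5 mm above the compartment floor: where a spoon's bowl goes
- slot2_mark (a point): centre of the round yellow mark (40 mm across) at the +y end of compartment 2 (x = 69 mm in the case), 5 mm above the compartment floor: where a spoon's bowl goes
- spoon0: cupping spoon, 130 mm long, 10 mm thick, 40 g, wooden handle 12 mm wide and round steel bowl 36 mm across; origin at the middle of its length on the underside, x along it towards the bowl (bowl from +29 to +65 mm, handle from -65 to +32 mm). May be absent (None at the start)
- spoon0_bowl (a point): centre of that spoon's bowl, 47 mm from its origin, mid thickness
- spoon1: cupping spoon, 130 mm long, 10 mm thick, 40 g, wooden handle 12 mm wide and round steel bowl 36 mm across; origin at the middle of its length on the underside, x along it towards the bowl (bowl from +29 to +65 mm, handle from -65 to +32 mm). May be absent (None at the start)
- spoon1_bowl (a point): centre of that spoon's bowl, 47 mm from its origin, mid thickness
- spoon2: cupping spoon, 130 mm long, 10 mm thick, 40 g, wooden handle 12 mm wide and round steel bowl 36 mm across; origin at the middle of its length on the underside, x along it towards the bowl (bowl from +29 to +65 mm, handle from -65 to +32 mm). May be absent (None at the start)
- spoon2_bowl (a point): centre of that spoon's bowl, 47 mm from its origin, mid thickness
- brush0: cleaning brush left in a case compartment, 130 mm long, red handle 14 mm wide and 12 mm thick, steel ferrule and black head 24 mm wide and 14 mm thick; origin at the middle of its length on the underside, x along it towards the head (handle from -65 to +20 mm). May be absent (None at the start)
- brush1: cleaning brush left in a case compartment, 130 mm long, red handle 14 mm wide and 12 mm thick, steel ferrule and black head 24 mm wide and 14 mm thick; origin at the middle of its length on the underside, x along it towards the head (handle from -65 to +20 mm). May be absent (None at the start)
- brush2: cleaning brush left in a case compartment, 130 mm long, red handle 14 mm wide and 12 mm thick, steel ferrule and black head 24 mm wide and 14 mm thick; origin at the middle of its length on the underside, x along it towards the head (handle from -65 to +20 mm). May be absent (None at the start)
There are look-alikes about, which are no part of the job. What is shaped like the spoon2 but green is not meant.

How it is judged (in metres and radians):
On the way, in this order (a step that is already met when the one before it is completed fails the run):
1. the cover is slid fully open (within 10 mm of its stop) (value of joint cover above 0.15 m), for 0.2 s.
2. all brushes lie in the blue tray and each spoon lies flat in a compartment of its own, bowl on the mark ((horizontal distance between spoon0_bowl and slot0_mark below 0.025 m or horizontal distance between spoon0_bowl and slot1_mark below 0.025 m or horizontal distance between spoon0_bowl and slot2_mark below 0.025 m) and angle between the x axis of each of spoon0, spoon1, spoon2 and the y axis of case, either way round below 0.45 rad and angle between the z axis of each of spoon0, spoon1, spoon2 and the z axis of case, either way round below 0.1 rad and y of spoon0 in the frame of case between 0.06 and 0.1 m and z of each of spoon0_bowl, spoon1_bowl, spoon2_bowl in the frame of case below 0.022 m and (horizontal distance between spoon1_bowl and slot0_mark below 0.025 m or horizontal distance between spoon1_bowl and slot1_mark below 0.025 m or horizontal distance between spoon1_bowl and slot2_mark below 0.025 m) and y of spoon1 in the frame of case between 0.06 and 0.1 m and (horizontal distance between spoon2_bowl and slot0_mark below 0.025 m or horizontal distance between spoon2_bowl and slot1_mark below 0.025 m or horizontal distance between spoon2_bowl and slot2_mark below 0.025 m) and y of spoon2 in the frame of case between 0.06 and 0.1 m and x of brush0 in the frame of tray between -0.09 and 0.09 m and y of brush0 in the frame of tray between -0.075 and 0.075 m and z of each of brush0, brush1, brush2 in the frame of tray below 0.021 m and angle between the z axis of each of brush0, brush1, brush2 and the z axis of tray, either way round below 0.12 rad and x of brush1 in the frame of tray between -0.09 and 0.09 m and y of brush1 in the frame of tray between -0.075 and 0.075 m and x of brush2 in the frame of tray between -0.09 and 0.09 m and y of brush2 in the frame of tray between -0.075 and 0.075 m), for 0.2 s.
At the end, for the whole second after the job is handed in: cover shut within 4 mm; each spoon flat (0.1 rad) in its own compartment, in line with it within 0.45 rad, bowl centre within 25 mm of the mark centre; every brush flat (0.12 rad) on the tray floor or on another brush; paddle and tin in the crate; all at rest (all of step 2 and value of joint cover below 0.004 m and x of paddle in the frame of crate between -0.127 and 0.127 m and y of paddle in the frame of crate between -0.13 and 0.13 m and z of each of paddle, tin in the frame of crate below 0.04 m and x of tin in the frame of crate between -0.127 and 0.127 m and y of tin in the frame of crate between -0.13 and 0.13 m and linear speed of each of spoon0, spoon1, spoon2, brush0, brush1, brush2 below 0.02 m/s); the robot touches nothing.
It fails at once if the first bowl was moved more than 40 mm or tipped over (distance of bowl_a from where it was at the start of the episode above 0.04 m or angle between bowl_a's own z axis and vertical above 0.5 rad).
It fails at once if the second bowl was moved more than 40 mm or tipped over (distance of bowl_b from where it was at the start of the episode above 0.04 m or angle between bowl_b's own z axis and vertical above 0.5 rad).
It fails at once if the paper cup was moved more than 40 mm or tipped over (distance of cup from where it was at the start of the episode above 0.04 m or angle between cup's own z axis and vertical above 0.5 rad).
Of spoon0, spoon1, spoon2 only 2 to 3 are there at a start; the rules pass over those that are not, and their reading is None.
Of brush0, brush1, brush2 only 2 to 3 are there at a start; the rules pass over those that are not, and their reading is None.
At some moment in a run one of spoon0, spoon1, spoon2, paddle may be knocked a few centimetres aside while the robot is not near it.
Once in a run the grip may slacken for a moment while it holds something.
It also fails if it takes over 208 s, if anything falls off the work surface, if the arm or the gripper's body presses on something with over 40 N, if the wrist force passes 120 N, or if a joint passes its speed limit or range.

## Robot

A 6-joint arm with a two-finger parallel gripper is mounted at the origin on the work surface. World frame = base frame: x ahead of the robot, y to its left, z up, the work surface at z = 0. Lengths are in m, angles in degrees, forces in N, time in s.
With the tool pointing down it reaches from about 0.4 to 0.825 m from the base axis. Payload 7 kg.
Tool frame: the origin (TCP) lies midway between the tips of the shut fingers; the grasp point (between the pads) lies r.grasp_offset behind it (r.grasp_offset is the distance from the TCP to the grasp point, in m); z points along the fingers, y is the direction in which the jaws open and shut (so a half turn about z gives the same grasp; the last joint's range is limited). The gripper opens to 88 mm and grips with 3 to 60 N. Pads are 19 mm wide; open, the fingers measure 130 mm over their backs; the gripper's body (78 mm by 193 mm) begins 47 mm behind the grasp point.
Start: joints at [90.304, 20.546, 0.682, 0, -70.136, -16.507], TCP at [0.188, 0.648, 0.227] pointing down, gripper open.
Joint ranges: [-176.03, 176.03], [-82.01, 121.73], [-58.28, 71.71], [-173.87, 95.51], [-174.79, -0.11], [-173.66, 173.66]. Speed limits (degrees/s): [136.94, 136.94, 172.46, 180, 180, 180].

## Interface

Orientations are given as [roll, pitch, yaw] about the fixed x, y, z axes, in that order (R = Rz(yaw) Ry(pitch) Rx(roll)).
In Python, from plant import status, imaging, r gives the robot as it stands.
- The arm moves only by the tool apply_moves, never from a script. Its argument "moves" is a list of rows, each a list of 6 numbers: the shift along the tool's x, y, z in units of 200 mm (1.0 is 200 mm), then the turn, a rotation vector about the tool's x, y, z in units of 90 degrees (1.0 is 90 degrees). In form: [[tx, ty, tz, rx, ry, rz], ...]. A call has 1 to 12 rows; each row is the pose to reach, as a shift and turn from the pose measured when the call began, along the tool's axes at that moment; what a row does not reach only later rows make up. A row lasts 1/8 s, in which the tool goes at most 62.5 mm and 10.7 degrees, less where a joint would pass 70% of its speed; a pose out of reach is approached as far as the arm can. A call with a number of a shift or a turn outside -1 to 1 is refused whole. A call with a gripper value outside its range is refused whole. "hand" is the closure, from -1 (fully open) to 1 (shut), set as the call begins (left out, the last holds). The fingers move at their own pace and stop on an object; "grip_force" is the grip in N (left out, the last holds). Time passes only in rows, so rows that repeat a pose let the fingers close. It gives the time, the measured TCP pose, the force and the opening at its end, in the units of the state.
- status.get_state(): the state, without advancing time (a new reading comes with each control period).
- imaging.capture(name): name is "scene" or "side" or "wrist"; returns (picture, depth): 420x560x3 uint8, blue, green, red; 420x560 float32, m along the optical axis (not along the pixel's ray), 0 where there is no reading.
- imaging.camera_info(name): a dict with "fx", "fy", "cx", "cy" (pixels), "k1" (the pictures are not rectified: a ray, as slopes to the right and down, at radius r is drawn at 1 + k1 r^2 times it, then the intrinsics apply), "T" (4x4, takes a point from camera to world coordinates). Camera axes: x right, y up, looking along -z (the intrinsics and any distortion apply to the point x, -y, -z); pixel columns grow to the right and rows downward; lengths in m; the calibration is good to about 2 mm. A picture is of the moment at which its call begins: read the wrist's pose just before it. camera_info takes no time and is no camera call; for the wrist camera it gives the pose at the moment of the call.
- r.close_job(): hands the job in, once; it reports no verdict.
The state is a dict: "time_s": time; "joints": joint angles; "qd": joint speeds; "joint_torque": joint torques, N m; "tcp_pos": TCP position; "eef_rot": TCP orientation; "contact_force": force on the tool from outside, world axes, zero at the start; "moment": the same for the moment, N m; "gripper_width": finger opening in m.
Only numpy, scipy, OpenCV 4.12 (cv2) and the standard library are available. Lean on these libraries where they do the work, as an engineer would, in place of code of your own. Each camera call takes 0.05 s, during which the arm holds its last target.

## Working session

There is one attempt and no reset: what is moved stays moved. The work goes in short steps, Python scripts to look and compute and a tool call to move; the robot and the scene stay as the last step left them, time stands still between calls to the robot, and variables do not carry over. Pictures are saved under pics/ and viewed, and the job is handed in when it is done.

Besides the shell and the picture viewer there is one more tool, called after "Call:" by a JSON object that holds its "api" and its "payload". apply_moves: Moves the arm, as the interface text tells. Its arguments: {"type":"object","properties":{"moves":{"type":"array","items":{"type":"array","items":{"type":"number"}}},"hand":{"type":"number"},"grip_force":{"type":"number"}},"required":["moves"]}

```bash
ls -la; mkdir -p pics; cat > h.py <<'E'
import numpy as np, cv2
from plant import status, imaging, r
from scipy.spatial.transform import Rotation as R
def cap(name,fn=None):
    info=imaging.camera_info(name); im,d=imaging.capture(name)
    if fn: cv2.imwrite('pics/'+fn,im); np.savez('pics/'+fn+'.npz',im=im,d=d,**{k:np.array(v) for k,v in info.items()})
    return im,d,info
def load(fn):
    z=np.load('pics/'+fn+'.npz'); return z['im'],z['d'],z
def rays(info,u,v):
    u=np.asarray(u,float);v=np.asarray(v,float)
    x=(u-info['cx'])/info['fx'];y=(v-info['cy'])/info['fy'];k=float(info['k1'])
    a,b=x.copy(),y.copy()
    for _ in range(20):
        s=1+k*(a*a+b*b);a=x/s;b=y/s
    return np.stack([a,-b,-np.ones_like(a)],-1)
def onplane(info,u,v,z):
    T=np.array(info['T']);d=rays(info,u,v)@T[:3,:3].T;o=T[:3,3]
    t=(z-o[2])/d[...,2];return o+d*t[...,None]
def pts(info,d):
    h,w=d.shape;v,u=np.mgrid[:h,:w];T=np.array(info['T'])
    return (rays(info,u,v)*d[...,None])@T[:3,:3].T+T[:3,3]
def proj(info,p):
    T=np.array(info['T']);c=(np.asarray(p)-T[:3,3])@T[:3,:3]
    a=c[...,0]/-c[...,2];b=-c[...,1]/-c[...,2];s=1+float(info['k1'])*(a*a+b*b)
    return np.stack([info['cx']+info['fx']*a*s,info['cy']+info['fy']*b*s],-1)
E
python3 - <<'E'
from h import *
print(status.get_state(), r.grasp_offset)
for n in ['scene','side','wrist']:
    im,d,i=cap(n,n+'0.png'); print(n,i)
E
```

```text
total 12
drwxr-xr-x  3 agent agent 4096 Dec  7 04:28 .
drwxr-xr-x 23 root  root  4096 Dec  7 04:28 ..
drwxr-xr-x  2 agent agent 4096 Dec  7 04:28 pics
{'time_s': 0.0, 'joints': array([ 9.03055542e+01,  2.05893481e+01,  6.32364317e-01, -2.06316231e-02,
       -7.01362709e+01, -1.65101740e+01]), 'qd': array([-0.037184  ,  0.05946895,  0.02814207, -0.09466006, -0.00686252,
       -0.04697392]), 'joint_torque': array([ 2.82479086e-04, -5.82724750e+01,  2.93055439e+01,  6.99741125e+00,
        6.92023285e-03, -1.56121405e-04]), 'tcp_pos': array([0.18822053, 0.64769777, 0.22563394]), 'eef_rot': array([ 1.79905078e+02, -7.90886346e-03, -1.62116393e+01]), 'contact_force': array([-0.09239808, -0.52982937, -0.51846098]), 'moment': array([0.00909944, 0.02873949, 0.04905351]), 'gripper_width': 0.08809032162144372} 0.0188
scene {'fx': 411.9509769889312, 'fy': 411.9509769889312, 'cx': 272.6702976820824, 'cy': 211.69864718739458, 'k1': -0.07345010163630075, 'T': array([[ 0.57752425, -0.54544614,  0.60741605,  1.25899152],
       [ 0.81622505,  0.39998273, -0.41688185, -0.43288383],
       [-0.01556
[... 182 characters left out ...]
02551, 'cy': 199.23880860620795, 'k1': -0.0791282626458872, 'T': array([[-0.99662678,  0.05587383, -0.06010966,  0.43442092],
       [-0.08201219, -0.70493489,  0.70451459,  0.89051132],
       [-0.00300947,  0.70706783,  0.70713933,  0.92521392],
       [ 0.        ,  0.        ,  0.        ,  1.        ]])}
wrist {'fx': 347.51721072893105, 'fy': 347.51721072893105, 'cx': 278.8616719225181, 'cy': 211.29760942531544, 'k1': -0.053220954087343654, 'T': array([[-0.27876974,  0.91331438,  0.296891  ,  0.26854546],
       [-0.96035502, -0.26587972, -0.08382253,  0.62501704],
       [ 0.00238097, -0.30848794,  0.95122527,  0.38447141],
       [ 0.        ,  0.        ,  0.        ,  1.        ]])}
```

View pics/scene0.png

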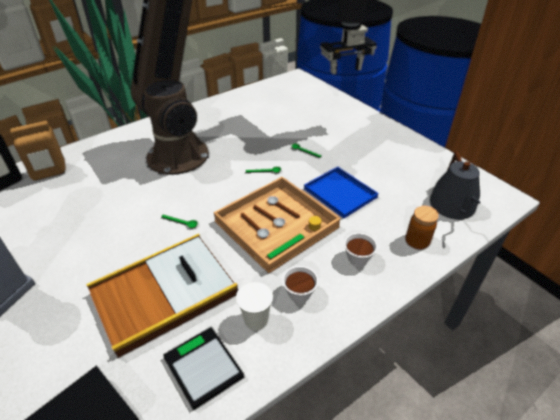

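View pics/side0.png

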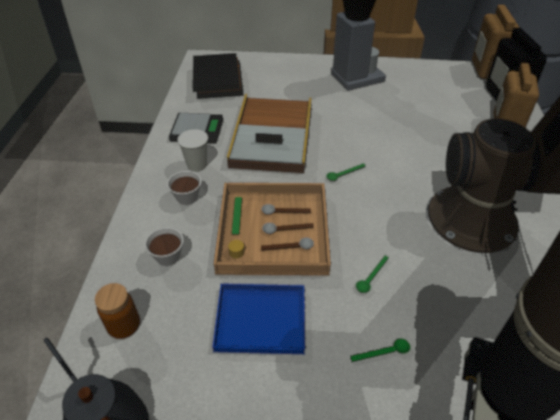

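View pics/wrist0.png

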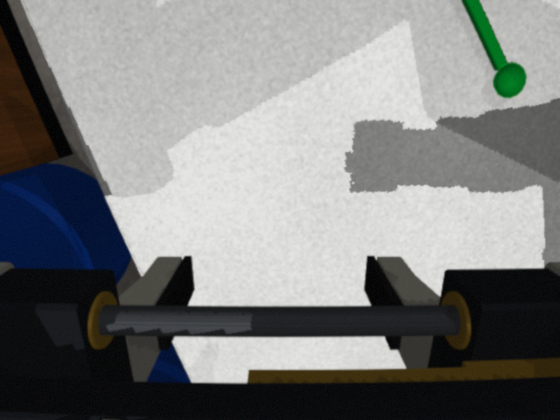

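The scene shows the case (scene pixel 162,292, cover shut over the right/+y half), crate (277,222), tray (340,190), cup (255,305), and bowls (300,285) and (360,250). Things that could pass for a spoon: three wooden-handled spoons with steel bowls in the crate (scene ~(255,225), (268,213), (282,207)), green spoon look-alikes outside at (263,170), (306,150) and (180,221), and the green paddle at (285,246). I choose the three wooden/steel ones and check them in close crops.

```bash
python3 - <<'E'
from h import *
im,d,i=load('side0.png'); cv2.imwrite('pics/c1.png',cv2.resize(im[80:360,200:345],None,fx=2,fy=2,interpolation=cv2.INTER_CUBIC)); cv2.imwrite('pics/c1b.png',cv2.resize(im[175:285,210:335],None,fx=6,fy=5,interpolation=cv2.INTER_CUBIC))
im,d,i=load('scene0.png'); cv2.imwrite('pics/c2.png',cv2.resize(im[160:355,80:385],None,fx=2.6,fy=2.6,interpolation=cv2.INTER_CUBIC))
for n in ['scene0.png','side0.png']:
    im,d,i=load(n); print(n,d.min(),d.max(),(d==0).mean())
    P=pts(i,d)
    for u,v in ([(300,210)] if 'scene' in n else [(350,250),(200,200+60)]): print(P[v,u])
    hsv=cv2.cvtColor(im,cv2.COLOR_BGR2HSV)
    def comp(m,z,name,minA=15):
        nn,l,st,c=cv2.connectedComponentsWithStats(m.astype(np.uint8))
        for k in range(1,nn):
            if st[k,4]<minA: continue
            w=onplane(i,c[k,0],c[k,1],z)
            print(name,st[k,4],c[k].round(0),w.round(3), 'depth',np.round(np.median(P[l==k],0),3))
    H,S,V=hsv[...,0],hsv[...,1],hsv[...,2]
    comp((H>45)&(H<80)&(S>120)&(V>60),.01,'green')
    comp((H>100)&(H<130)&(S>150)&(V>80),.01,'blue')
E
```

```text
scene0.png 0.0 3.998283 0.004043367346938775
[0.51883846 0.17948419 0.00877896]
green 192 [101.  23.] [-1.761  0.257  0.01 ] depth [-0.836  0.044  0.275]
green 623 [95. 56.] [-1.191  0.047  0.01 ] depth [-0.638 -0.042  0.183]
green 629 [124.  42.] [-1.292  0.256  0.01 ] depth [-0.827  0.112  0.203]
green 282 [82. 77.] [-0.937 -0.094  0.01 ] depth [-0.72  -0.122  0.089]
green 199 [127.  93.] [-0.612  0.029  0.01 ] depth [-0.592  0.023  0.019]
green 68 [303. 150.] [0.262 0.397 0.01 ] depth [0.254 0.398 0.008]
green 79 [266. 170.] [0.284 0.211 0.01 ] depth [0.286 0.218 0.008]
green 126 [182. 221.] [ 0.347 -0.145  0.01 ] depth [ 0.354 -0.141  0.008]
green 223 [285. 246.] [0.615 0.05  0.01 ] depth [0.621 0.044 0.018]
green 275 [190. 345.] [ 0.738 -0.317  0.01 ] depth [ 0.746 -0.319  0.022]
blue 165 [310.  31.] [-0.735  1.241  0.01 ] depth [-0.556  1.091  0.091]
blue 2091 [367.  70.] [-0.109  1.104  0.01 ] depth [-0.286  1.339 -0.139]
blue 42 [338.  31.] [-0.626  1.376  0.01 ] depth [-0.388  1.151  0.121]
blue 2806 [433.  79.] [0.159 1.293 0.01 ] depth [0.178 1.265 0.021]
blue 274 [320.  63.] [-0.32   0.968  0.01 ] depth [-0.461  1.092 -0.071]
blue 52 [340.  67.] [-0.219  1.017  0.01 ] depth [-0.358  1.153 -0.073]
blue 1480 [426. 119.] [0.388 0.949 0.01 ] depth [ 0.198  1.268 -0.19 ]
blue 1910 [340. 192.] [0.528 0.342 0.01 ] depth [0.526 0.343 0.006]
side0.png 0.0 3.2765434 0.003860544217687075
[ 0.32534348  0.1303437  -0.00060601]
[ 6.87290281e-01  1.90503693e-01 -4.87430524e-04]
green 71 [213. 125.] [ 0.751 -0.338  0.01 ] depth [ 0.746 -0.32   0.023]
green 80 [341. 173.] [ 0.347 -0.14   0.01 ] depth [ 0.36  -0.138  0.006]
green 199 [236. 216.] [0.618 0.047 0.01 ] depth [0.617 0.056 0.018]
green 190 [369. 279.] [0.285 0.221 0.01 ] depth [0.289 0.23  0.007]
green 367 [385. 350.] [0.26  0.399 0.01 ] depth [0.253 0.397 0.009]
blue 5445 [261. 318.] [0.522 0.345 0.01 ] depth [0.523 0.342 0.005]
```

View pics/c1b.png

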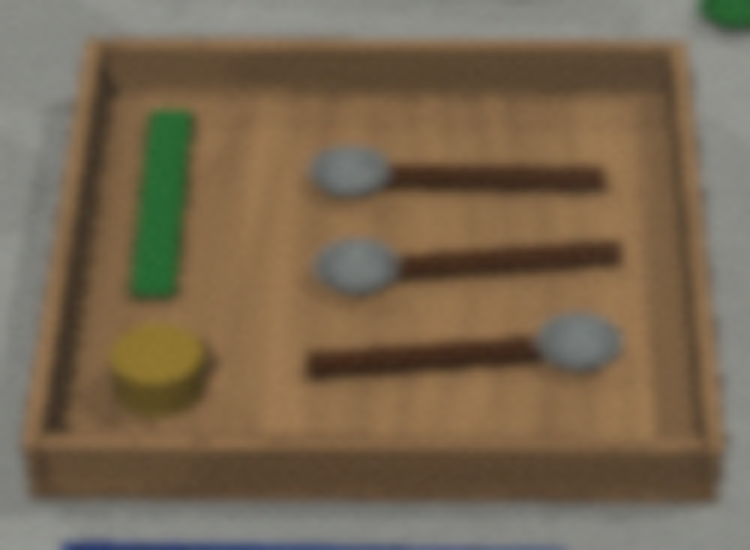

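View pics/c2.png

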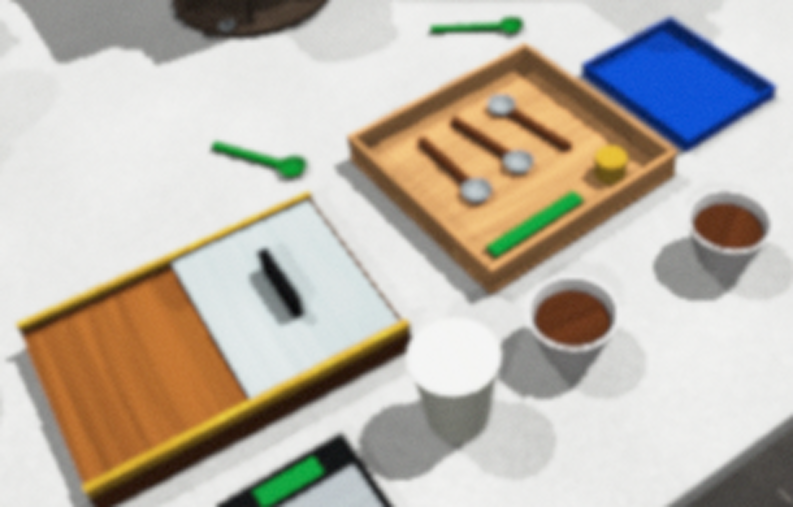

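The crop confirms three spoons with brown handles and grey bowls lying in the crate (side crop bowls at (352,172), (358,265) and (580,342)); the paddle and tin are separate. Next I measure the fixed furniture.

```bash
python3 - <<'E'
from h import *
for n in ['scene0.png','side0.png']:
    im,d,i=load(n);P=pts(i,d);hsv=cv2.cvtColor(im,cv2.COLOR_BGR2HSV);H,S,V=[hsv[...,k].astype(int) for k in range(3)]
    X,Y,Z=P[...,0],P[...,1],P[...,2]
    def rect(m,name,z=None):
        m=m.astype(np.uint8);nn,l,st,c=cv2.connectedComponentsWithStats(m,connectivity=8);
        k=1+np.argmax(st[1:,4]);ys,xs=np.where(l==k)
        Q=onplane(i,xs,ys,z) if z is not None else P[ys,xs]
        (cx,cy),(w,h),a=cv2.minAreaRect((Q[:,:2]*1000).astype(np.float32))
        print(n,name,len(xs),'ctr',round(cx,1),round(cy,1),'wh',round(w,1),round(h,1),'ang',round(a,2))
    inr=(X>.3)&(X<.85)
    rect(inr&(Z>.034)&(Z<.052)&(Y>-.08)&(Y<.26)&(X<.72)&(H<30)&(S>60),'crate z')
    rect(inr&(H>18)&(H<32)&(S>150)&(V>100)&(Y<-.05),'railyellow',.044)
    rect(inr&(H<32)&(S>90)&(Y<-.05)&(Y>-.5)&(Z>.02),'case')
    rect(inr&(S<60)&(V>120)&(Z>.028)&(Z<.046)&(Y<-.05)&(Y>-.5)&(X<.72),'cover')
    rect((X>.35)&(X<.72)&(Y>-.4)&(Y<-.05)&(V<60)&(Z>.05),'handle',.072)
    rect((H>100)&(H<130)&(S>120)&(X>.4)&(X<.65)&(Y>.2)&(Y<.45)&(Z<.04)&(Z>-.02),'tray')
    rect(inr&(H<12)&(S>90)&(V<110)&(Z<.05)&(Z>.005)&(Y>-.02)&(Y<.2),'handleS',.018)
E
```

```text
scene0.png crate z 1032 ctr 521.5 85.1 wh 271.9 279.9 ang 4.14
scene0.png railyellow 572 ctr 667.8 -309.9 wh 321.2 14.5 ang 88.46
scene0.png case 5674 ctr 559.7 -306.7 wh 326.4 227.9 ang 88.52
scene0.png cover 3480 ctr 556.8 -225.1 wh 167.0 215.3 ang 88.65
scene0.png handle 103 ctr 575.7 -232.5 wh 11.4 86.7 ang 88.69
scene0.png tray 1960 ctr 525.3 343.0 wh 193.1 165.1 ang 3.1
scene0.png handleS 244 ctr 746.4 14.0 wh 65.7 40.2 ang 0.29
side0.png crate z 1386 ctr 519.6 85.6 wh 269.4 280.9 ang 4.01
side0.png railyellow 4 ctr 452.8 -353.5 wh 0.0 16.0 ang 2.32
side0.png case 2231 ctr 558.5 -305.6 wh 335.3 222.6 ang 88.57
side0.png cover 1900 ctr 559.5 -231.8 wh 166.1 203.4 ang 87.94
side0.png handle 152 ctr 558.7 -208.4 wh 29.0 74.3 ang 88.7
side0.png tray 5875 ctr 523.5 341.9 wh 187.6 164.3 ang 3.04
side0.png handleS 285 ctr 779.3 155.6 wh 68.1 44.1 ang 1.25
```

```bash
cat >> h.py <<'E'
def plan(p,yaw=None,rpy=None):
    s=status.get_state();R0=R.from_euler('xyz',s['eef_rot'],degrees=True)
    if rpy is None: rpy=[180,0,s['eef_rot'][2] if yaw is None else yaw]
    R1=R.from_euler('xyz',rpy,degrees=True)
    t=R0.inv().apply(np.array(p)-s['tcp_pos'])/.2
    w=np.degrees((R0.inv()*R1).as_rotvec())/90
    dist=np.linalg.norm(t)*.2
    rows=max(dist/.0625,np.linalg.norm(w)*90/10.7)
    print('t',round(s['time_s'],2),'tcp',s['tcp_pos'].round(4),'rot',s['eef_rot'].round(1),'w',round(s['gripper_width'],4),'F',s['contact_force'].round(1))
    print('MOVE',[float(x) for x in np.r_[t,w].round(3)],'rows>=',round(rows,1), 'mult',round(np.abs(np.r_[t,w]).max(),2))
E
python3 - <<'E'
from h import *
plan([0.5,0.33,0.25],-1.5)
E
```

```text
t 0.15 tcp [0.1883 0.6478 0.2258] rot [179.9  -0.  -16.2] w 0.088 F [-0.1 -0.5  0.1]
MOVE [1.94, 1.091, -0.119, 0.001, 0.0, -0.163] rows>= 7.1 mult 1.94
```

Call:
{"api": "apply_moves", "payload": {"moves": [[0.97,0.55,-0.06,0,0,-0.163],[0.97,0.55,-0.06,0,0,-0.163],[0.97,0.55,-0.06,0,0,-0.163],[0.97,0.55,-0.06,0,0,-0.163]], "hand": -1}}

```text
time_s: 0.65
tcp_pos: [0.3453, 0.4858, 0.2382]
eef_rot: [179.9, 0.0, -1.6]
contact_force: [0.6, 0.5, -0.9]
gripper_width: 0.0875
```

```bash
python3 - <<'E'
from h import *
plan([0.5,0.13,0.30],-1.5)
E
```

```text
t 0.65 tcp [0.3453 0.4858 0.2382] rot [179.9   0.   -1.6] w 0.0875 F [ 0.6  0.5 -0.9]
MOVE [0.823, 1.757, -0.307, 0.001, 0.0, -0.001] rows>= 6.3 mult 1.76
```

Call:
{"api": "apply_moves", "payload": {"moves": [[0.55,1.0,-0.15,0,0,0],[0.55,1.0,-0.15,0,0,0],[0.55,1.0,-0.15,0,0,0],[0.55,1.0,-0.15,0,0,0]]}}

```text
time_s: 1.15
tcp_pos: [0.4503, 0.2806, 0.2689]
eef_rot: [179.9, -0.0, -1.7]
contact_force: [0.7, 0.5, -0.0]
gripper_width: 0.0877
```

Call:
{"api": "apply_moves", "payload": {"moves": [[0.55,0.98,-0.15,0,0,0],[0.55,0.98,-0.15,0,0,0],[0.55,0.98,-0.15,0,0,0],[0.55,0.98,-0.15,0,0,0]]}}

```text
time_s: 1.65
tcp_pos: [0.5553, 0.0791, 0.2994]
eef_rot: [179.9, -0.0, -1.7]
contact_force: [0.3, 0.3, -0.3]
gripper_width: 0.0877
```

```bash
python3 - <<'E'
from h import *
cap('wrist','w1.png')
plan([0.561,-0.226,0.15],-1.5)
E
```

```text
t 1.7 tcp [0.5567 0.0764 0.2998] rot [179.9  -0.   -1.8] w 0.0872 F [ 2.6 -1.5  2. ]
MOVE [0.068, 1.509, 0.753, 0.002, -0.0, -0.003] rows>= 5.4 mult 1.51
```

View pics/w1.png

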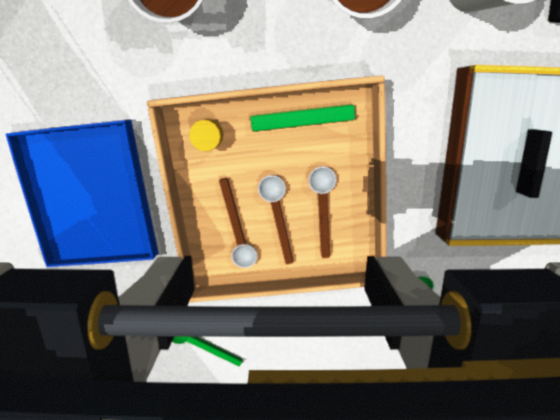

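The wrist view shows the three spoons clearly in the crate: bowls at (245,256), (272,188) and (322,180), the tin at (205,136), the paddle at (303,118) and the cover handle at (533,163).

Call:
{"api": "apply_moves", "payload": {"moves": [[0.03,0.9,0.3,0,0,0],[0.03,0.9,0.3,0,0,0],[0.03,0.9,0.3,0,0,0],[0.03,0.9,0.3,0,0,0]]}}

```text
time_s: 2.2
tcp_pos: [0.5556, -0.107, 0.2383]
eef_rot: [179.8, 0.2, -2.0]
contact_force: [-0.7, 1.3, 1.5]
gripper_width: 0.0876
```

```bash
python3 - <<'E'
from h import *
im,d,i=cap('wrist','w2.png')
P=pts(i,d)
g=im.max(2); X,Y,Z=P[...,0],P[...,1],P[...,2]
m=(g<60)&(Z>.05)&(Z<.1)&(Y<-.1)&(X>.5)
ys,xs=np.where(m);Q=onplane(i,xs,ys,.072)
print(len(xs),cv2.minAreaRect((Q[:,:2]*1000).astype(np.float32)))
plan([0.561,-0.226,0.15],-1.5)
E
```

```text
1294 ((562.2020263671875, -223.800537109375), (16.77443504333496, 78.88060760498047), 89.33038330078125)
t 2.25 tcp [ 0.5562 -0.1061  0.2389] rot [ 1.798e+02  1.000e-01 -2.000e+00] w 0.0873 F [-0.5  0.  -0.2]
MOVE [0.046, 0.597, 0.446, 0.002, 0.001, -0.005] rows>= 2.4 mult 0.6
```

View pics/w2.png

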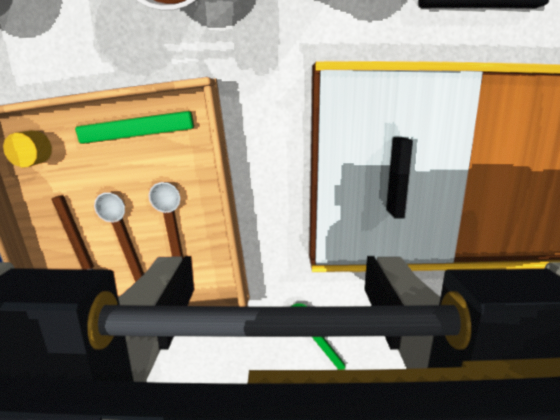

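The handle bar is at (399,178) in this view, about (0.562, -0.225) in world.

Call:
{"api": "apply_moves", "payload": {"moves": [[0.03,0.595,0.45,0,0,0],[0.03,0.595,0.45,0,0,0],[0.03,0.595,0.45,0,0,0],[0.03,0.595,0.7,0,0,0],[0.03,0.595,0.965,0,0,0],[0.03,0.595,0.965,0,0,0],[0.03,0.595,0.965,0,0,0]]}}

```text
time_s: 3.12
tcp_pos: [0.5594, -0.2254, 0.0482]
eef_rot: [179.8, -0.0, -1.9]
contact_force: [0.5, 0.3, 1.5]
gripper_width: 0.0876
```

Call:
{"api": "apply_moves", "payload": {"moves": [[0,0,0,0,0,0],[0,0,0,0,0,0],[0,0,0,0,0,0],[0,0,0,0,0,0],[0,0,0,0,0,0],[0,0,0,0,0,0]], "hand": 1, "grip_force": 20}}

```text
time_s: 3.88
tcp_pos: [0.5593, -0.2254, 0.0481]
eef_rot: [179.8, -0.0, -1.9]
contact_force: [0.0, 0.3, 0.0]
gripper_width: 0.0333
```

```bash
python3 - <<'E'
from h import *
s=status.get_state();p=s['tcp_pos'];a=np.radians(-1.5)
plan(p+np.array([np.sin(a)*.162,-np.cos(a)*.162,0]))
E
```

```text
t 3.88 tcp [ 0.5593 -0.2254  0.0481] rot [179.8  -0.   -1.9] w 0.0333 F [0.  0.3 0. ]
MOVE [0.006, 0.81, 0.003, 0.002, -0.0, -0.0] rows>= 2.6 mult 0.81
```

Call:
{"api": "apply_moves", "payload": {"moves": [[0,0,0,0,0,0],[0,0,0,0,0,0],[0,0,0,0,0,0],[0,0,0,0,0,0]]}}

```text
time_s: 4.38
tcp_pos: [0.5592, -0.2275, 0.048]
eef_rot: [179.7, 0.0, -1.9]
contact_force: [1.5, -13.4, -2.9]
gripper_width: 0.012
```

Call:
{"api": "apply_moves", "payload": {"moves": [[0.0,0.1,0,0,0,0],[0.001,0.2,0,0,0,0],[0.002,0.3,0,0,0,0],[0.003,0.4,0,0,0,0],[0.004,0.5,0,0,0,0],[0.005,0.6,0,0,0,0],[0.005,0.7,0,0,0,0],[0.006,0.78,0,0,0,0],[0.006,0.8,0,0,0,0],[0.006,0.8,0,0,0,0],[0.006,0.8,0,0,0,0]]}}

```text
time_s: 5.75
tcp_pos: [0.555, -0.3876, 0.0481]
eef_rot: [179.7, 0.1, -1.9]
contact_force: [5.8, -0.5, -14.8]
gripper_width: 0.0122
```

```bash
python3 - <<'E'
from h import *
cap('scene','s1.png'); plan([0,0,0])
E
```

```text
t 5.8 tcp [ 0.555  -0.3876  0.0481] rot [ 1.797e+02  1.000e-01 -1.900e+00] w 0.012 F [  5.7  -0.9 -15.4]
MOVE [-2.837, -1.847, 0.233, 0.003, 0.001, 0.0] rows>= 10.9 mult 2.84
```

View pics/s1.png

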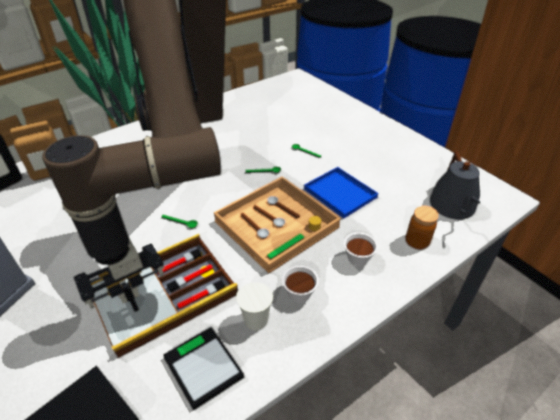

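The cover is open and three red-handled brushes are visible in the compartments at about (180,260), (192,278) and (203,295).

Call:
{"api": "apply_moves", "payload": {"moves": [[0,0,0,0,0,0],[0,0,0,0,0,0],[0,0,0,0,0,0],[0,0,-0.2,0,0,0],[0,0,-0.5,0,0,0],[0,-0.3,-0.8,0,0,0],[0,-0.6,-1.0,0,0,0],[0.0,-0.8,-1.0,0,0,0],[0.0,-0.8,-1.0,0,0,0],[0.0,-0.8,-1.0,0,0,0]], "hand": -1}}

```text
time_s: 7.05
tcp_pos: [0.5605, -0.2262, 0.2479]
eef_rot: [179.7, -0.0, -1.8]
contact_force: [-0.6, -0.3, 0.1]
gripper_width: 0.0875
```

```bash
python3 - <<'E'
from h import *
im,d,i=cap('wrist','w3.png'); plan([.56,-.226,.1])
P=pts(i,d)
E
```

```text
t 7.1 tcp [ 0.5602 -0.2269  0.2472] rot [ 1.797e+02  1.000e-01 -1.900e+00] w 0.0872 F [-0.4 -0.7 -0.2]
MOVE [-0.0, -0.009, 0.736, 0.004, 0.001, 0.0] rows>= 2.4 mult 0.74
```

View pics/w3.png

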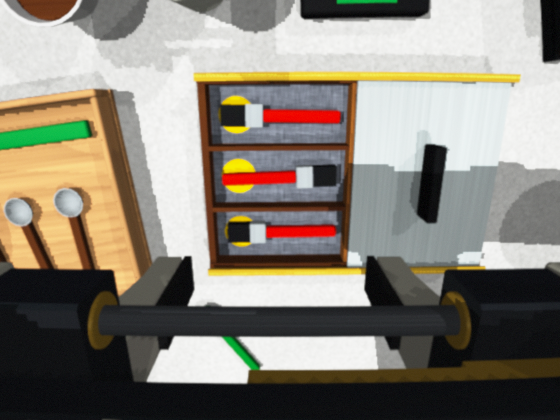

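All three compartments hold a brush: red handles near (303,117), (260,179) and (300,232), with the yellow marks at the left (+y) end.

```bash
cat >> h.py <<'E'
def seg(m,i,z,minA=100):
    m=cv2.morphologyEx(m.astype(np.uint8),cv2.MORPH_CLOSE,np.ones((3,3)))
    nn,l,st,c=cv2.connectedComponentsWithStats(m);out=[]
    for k in range(1,nn):
        if st[k,4]<minA: continue
        ys,xs=np.where(l==k);Q=onplane(i,xs,ys,z)[:,:2]
        mu=Q.mean(0);w,v=np.linalg.eigh(np.cov((Q-mu).T));ax=v[:,1];s=(Q-mu)@ax;t=(Q-mu)@v[:,0]
        out.append(dict(px=c[k].round(0),c=mu+ax*(s.max()+s.min())/2+v[:,0]*(np.percentile(t,2)+np.percentile(t,98))/2,ang=np.degrees(np.arctan2(ax[1],ax[0])),L=np.ptp(s)*1e3,W=np.ptp(t)*1e3,A=st[k,4]))
    return out
CASE=np.array([.5595,-.3065]);CY=np.radians(-1.5)
def tocase(p):
    d=np.asarray(p)[...,:2]-CASE;c,s=np.cos(CY),np.sin(CY);return np.stack([c*d[...,0]+s*d[...,1],-s*d[...,0]+c*d[...,1]],-1)
def fromcase(p):
    c,s=np.cos(CY),np.sin(CY);p=np.asarray(p);return CASE+np.stack([c*p[...,0]-s*p[...,1],s*p[...,0]+c*p[...,1]],-1)
def hsvs(im):
    h=cv2.cvtColor(im,cv2.COLOR_BGR2HSV).astype(int);return h[...,0],h[...,1],h[...,2]
def show(o): print({k:(np.round(v,4).tolist() if k=='c' else np.round(v,1)) for k,v in o.items()}, 'case',(tocase(o['c'])*1e3).round(1))
E
python3 - <<'E'
from h import *
im,d,i=load('w3.png');H,S,V=hsvs(im)
print('red')
for o in seg(((H<5)|(H>175))&(S>200)&(V>100),i,.020): show(o)
print('yellow rails')
for o in seg((H>22)&(H<32)&(S>180)&(V>100),i,.044): show(o)
print('yellow marks')
for o in seg((H>22)&(H<32)&(S>180)&(V>100),i,.008,50): show(o)
m=np.zeros(im.shape[:2],bool)
P=pts(i,d);Z=P[...,2]
print('handle'); 
for o in seg((im.max(2)<40)&(Z>.055)&(Z<.09)&(np.arange(560)[None]>350),i,.072): show(o)
E
```

```text
red
{'px': array([301., 116.]), 'c': [0.6257, -0.2541], 'ang': np.float64(87.0), 'L': np.float64(81.4), 'W': np.float64(13.1), 'A': np.int32(932)} case [64.8 54.1]
{'px': array([259., 178.]), 'c': [0.5594, -0.2036], 'ang': np.float64(90.1), 'L': np.float64(82.0), 'W': np.float64(13.3), 'A': np.int32(798)} case [ -2.8 102.8]
{'px': array([300., 231.]), 'c': [0.4933, -0.2517], 'ang': np.float64(89.2), 'L': np.float64(81.5), 'W': np.float64(14.1), 'A': np.int32(741)} case [-67.6  53. ]
yellow rails
{'px': array([352.,  76.]), 'c': [0.6638, -0.3104], 'ang': np.float64(88.6), 'L': np.float64(324.9), 'W': np.float64(6.6), 'A': np.int32(2126)} case [104.4  -1.1]
{'px': array([235., 101.]), 'c': [0.6444, -0.1858], 'ang': np.float64(90.5), 'L': np.float64(26.2), 'W': np.float64(8.1), 'A': np.int32(174)} case [ 81.7 122.9]
{'px': array([236., 129.]), 'c': [0.6163, -0.1846], 'ang': np.float64(84.9), 'L': np.float64(23.5), 'W': np.float64(6.6), 'A': np.int32(126)} case [ 53.6 123.3]
{'px': array([238., 166.]), 'c': [0.5784, -0.1843], 'ang': np.float64(89.9), 'L': np.float64(34.0), 'W': np.float6
[... 1309 characters left out ...]
(6.6), 'A': np.int32(97)} case [-55.9 126.6]
{'px': array([241., 243.]), 'c': [0.4741, -0.1771], 'ang': np.float64(87.2), 'L': np.float64(21.1), 'W': np.float64(4.3), 'A': np.int32(60)} case [-88.7 127.2]
{'px': array([470., 267.]), 'c': [0.4294, -0.4726], 'ang': np.float64(87.2), 'L': np.float64(35.6), 'W': np.float64(1.6), 'A': np.int32(53)} case [-125.8 -169.5]
{'px': array([284., 271.]), 'c': [0.434, -0.2322], 'ang': np.float64(88.6), 'L': np.float64(196.5), 'W': np.float64(6.2), 'A': np.int32(611)} case [-127.4   71. ]
handle
{'px': array([433., 183.]), 'c': [0.5582, -0.3815], 'ang': np.float64(178.9), 'L': np.float64(77.2), 'W': np.float64(15.9), 'A': np.int32(1109)} case [  0.6 -75. ]
```

```bash
python3 - <<'E'
from h import *
im,d,i=load('w3.png');P=pts(i,d)
tcp=np.array([.5602,-.2269,.2472]);R0=R.from_euler('xyz',[179.7,.1,-1.9],degrees=True)
T=R0.inv().apply((P-tcp).reshape(-1,3)).reshape(P.shape)*1e3
for v in [258,262,270,280,290,300,305,350,365]:
    print(v,[(u,T[v,u].round(0).astype(int).tolist()) for u in range(100,200,8)])
cv2.imwrite('pics/c3.png',cv2.resize(im[240:400,90:470],None,fx=2,fy=2,interpolation=cv2.INTER_CUBIC))
E
```

```text
258 [(100, [-108, -229, 239]), (108, [-107, -218, 237]), (116, [-108, -208, 238]), (124, [-109, -198, 240]), (132, [-91, -171, 203]), (140, [-96, -166, 215]), (148, [-107, -166, 238]), (156, [11, -60, -9]), (164, [11, -57, -8]), (172, [11, -53, -8]), (180, [11, -49, -7]), (188, [9, -46, -4]), (196, [-110, -107, 245])]
262 [(100, [-113, -229, 237]), (108, [-114, -220, 239]), (116, [-114, -209, 239]), (124, [-113, -198, 238]), (132, [-96, -171, 203]), (140, [-101, -166, 213]), (148, [-111, -165, 234]), (156, [11, -59, -12]), (164, [11, -55, -12]), (172, [11, -51, -12]), (180, [9, -48, -9]), (188, [9, -45, -9]), (196, [-116, -108, 246])]
270 [(100, [38, -52, -73]), (108, [38, -49, -73]), (116, [-124, -210, 238]), (124, [-125, -200, 238]), (132, [-124, -189, 238]), (140, [-109, -166, 208]), (148, [11, -60, -21]), (156, [11, -56, -20]), (164, [11, -52, -21]), (172, [10, -49, -19]), (180, [10, -46, -18]), (188, [5, -45, -9]), (196, [-128, -108, 246])]
280 [(100, [39, -48, -80]), (108, [36, -48, -75]), (116, [-139, -212, 237]), (124, [-139, -202, 238]), (132, [-139, -191, 238]), (140, [11, 
[... 1029 characters left out ...]
45, -26]), (188, [-182, -124, 247]), (196, [-181, -113, 246])]
350 [(100, [20, -49, -84]), (108, [18, -49, -81]), (116, [15, -48, -78]), (124, [11, -49, -73]), (132, [84, -1, -160]), (140, [2, -49, -63]), (148, [-3, -49, -57]), (156, [-8, -49, -50]), (164, [-256, -165, 246]), (172, [-256, -153, 246]), (180, [-255, -141, 246]), (188, [-255, -130, 245]), (196, [-256, -119, 247])]
365 [(100, [17, -49, -86]), (108, [15, -48, -85]), (116, [11, -48, -79]), (124, [7, -48, -75]), (132, [3, -48, -71]), (140, [-3, -49, -64]), (148, [-7, -48, -59]), (156, [-284, -180, 246]), (164, [-283, -168, 246]), (172, [-284, -156, 247]), (180, [-284, -144, 247]), (188, [-282, -132, 246]), (196, [-282, -121, 246])]
```

View pics/c3.png

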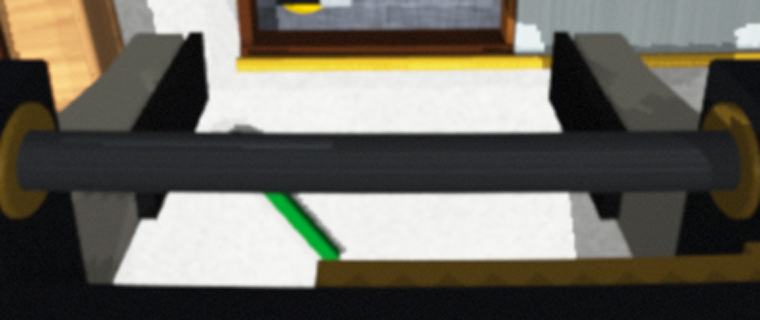

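```bash
python3 - <<'E'
from h import *
im,d,i=load('w3.png');P=pts(i,d)
tcp=np.array([.5602,-.2269,.2472]);R0=R.from_euler('xyz',[179.7,.1,-1.9],degrees=True)
T=R0.inv().apply((P-tcp).reshape(-1,3)).reshape(P.shape)*1e3
print(status.get_state()['tcp_pos'])
for v in [262,275,290,300]:
    m=np.abs(T[v,:,2]+25)<30; u=np.where(m)[0]; print(v,[(int(a),T[v,a].round(1).tolist()) for a in (u[0],u[1],u[-2],u[-1])])
# side camera view of the gripper now
im,d,i=cap('side','sd2.png')
p=proj(i,[.56,-.226,.25]);print(p)
x,y=p.astype(int);cv2.imwrite('pics/c4.png',cv2.resize(im[max(0,y-70):y+70,max(0,x-80):x+80],None,fx=4.5,fy=4,interpolation=cv2.INTER_CUBIC))
E
```

```text
[ 0.56021714 -0.2269212   0.24721365]
262 [(152, [10.8, -60.8, -12.4]), (153, [11.0, -60.2, -12.7]), (404, [11.9, 57.3, -14.2]), (405, [11.0, 58.4, -12.4])]
275 [(143, [11.0, -60.2, -25.4]), (144, [11.7, -59.2, -26.7]), (414, [10.7, 58.3, -24.5]), (415, [11.1, 58.4, -25.4])]
290 [(126, [10.6, -62.8, -37.5]), (127, [10.5, -62.5, -37.3]), (430, [11.2, 59.7, -38.1]), (431, [11.0, 60.3, -37.8])]
300 [(119, [11.0, -62.1, -45.6]), (120, [10.2, -62.4, -44.2]), (438, [11.4, 59.6, -45.8]), (439, [10.8, 60.5, -44.9])]
[267.40244469  79.67313336]
```

View pics/c4.png

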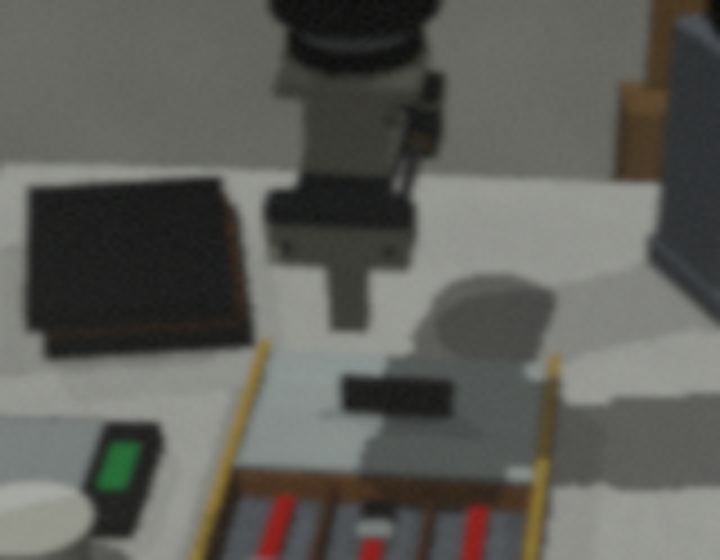

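```bash
python3 - <<'E'
from h import *
print(status.get_state()['joints'].round(1))
for n in ['scene0.png','side0.png']:
    im,d,i=load(n);P=pts(i,d);X,Y,Z=P[...,0],P[...,1],P[...,2]
    for nm,m in [('cup',(Z>.09)&(Z<.115)&(X>.55)&(X<1)&(Y>-.5)&(Y<.4)),('bowls',(Z>.05)&(Z<.066)&(X>.62)&(X<1)&(Y>-.4)&(Y<.4))]:
        nn,l,st,c=cv2.connectedComponentsWithStats(m.astype(np.uint8))
        for k in range(1,nn):
            if st[k,4]>25: q=P[l==k];print(n,nm,st[k,4],c[k].round(),'ctr',((q.max(0)+q.min(0))/2).round(3),'ext',np.ptp(q,0).round(3))
im,d,i=load('w1.png');H,S,V=hsvs(im)
m=(V<110)&(H<15)&(S>100);P=pts(i,d);m&=(P[...,2]>.005)&(P[...,2]<.04)&(P[...,1]<.2)&(P[...,1]>-.03)&(P[...,0]<.6)
print('spoon handles')
for o in seg(m,i,.018): show(o)
m=(S<60)&(V>80)&(P[...,2]>.008)&(P[...,2]<.04)&(P[...,1]<.2)&(P[...,1]>-.03)&(P[...,0]<.63)&(P[...,0]>.4)
print('bowls')
for o in seg(m,i,.016,60): show(o)
E
```

```text
[ -3.4  13.2  -7.    0.3 -69.8  91.3]
scene0.png cup 376 [424. 216.] ctr [0.821 0.373 0.102] ext [0.065 0.054 0.025]
scene0.png cup 895 [254. 298.] ctr [ 0.767 -0.153  0.097] ext [0.086 0.083 0.014]
scene0.png bowls 114 [420. 233.] ctr [0.825 0.367 0.058] ext [0.069 0.05  0.016]
scene0.png bowls 275 [361. 244.] ctr [0.768 0.191 0.057] ext [0.091 0.09  0.014]
scene0.png bowls 291 [300. 278.] ctr [ 0.765 -0.016  0.057] ext [0.092 0.094 0.014]
scene0.png bowls 84 [255. 318.] ctr [ 0.781 -0.162  0.058] ext [0.043 0.053 0.016]
side0.png cup 494 [192. 139.] ctr [ 0.766 -0.152  0.098] ext [0.084 0.087 0.015]
side0.png cup 658 [113. 295.] ctr [0.818 0.374 0.102] ext [0.066 0.052 0.024]
side0.png bowls 96 [195. 156.] ctr [ 0.763 -0.131  0.058] ext [0.067 0.036 0.016]
side0.png bowls 260 [184. 182.] ctr [ 0.766 -0.017  0.057] ext [0.091 0.093 0.014]
side0.png bowls 332 [163. 241.] ctr [0.767 0.19  0.057] ext [0.09  0.09  0.015]
side0.png bowls 49 [132. 315.] ctr [0.785 0.383 0.058] ext [0.009 0.035 0.015]
spoon handles
{'px': array([235., 213.]), 'c': [0.4972, 0.1405], 'ang': np.float64(-169.6
[... 375 characters left out ...]
'A': np.int32(178)} case [-173.   287.8]
{'px': array([290., 283.]), 'c': [0.3874, 0.0691], 'ang': np.float64(95.0), 'L': np.float64(120.5), 'W': np.float64(12.4), 'A': np.int32(445)} case [-181.9  370.9]
bowls
{'px': array([322., 180.]), 'c': [0.5365, 0.0232], 'ang': np.float64(165.1), 'L': np.float64(35.8), 'W': np.float64(35.8), 'A': np.int32(589)} case [-31.6 329. ]
{'px': array([271., 188.]), 'c': [0.5271, 0.0895], 'ang': np.float64(-154.6), 'L': np.float64(35.9), 'W': np.float64(35.4), 'A': np.int32(579)} case [-42.8 395. ]
{'px': array([244., 256.]), 'c': [0.4313, 0.1314], 'ang': np.float64(-155.4), 'L': np.float64(35.3), 'W': np.float64(35.4), 'A': np.int32(471)} case [-139.6  434.4]
```

```bash
sed -i 's/^CASE=.*;CY/CASE=np.array([.558,-.307]);CY/' h.py; python3 - <<'E'
from h import *
plan([.6275,-.2385,.10],-92.5)
E
```

```text
t 7.15 tcp [ 0.5601 -0.2273  0.2468] rot [ 1.797e+02  1.000e-01 -1.900e+00] w 0.088 F [ 0.   0.5 -0.6]
MOVE [0.34, 0.04, 0.734, 0.004, -0.002, 1.006] rows>= 8.5 mult 1.01
```

Call:
{"api": "apply_moves", "payload": {"moves": [[0.34,0.04,0.2,0.004,0,1.0],[0.34,0.04,0.4,0.004,0,1.0],[0.34,0.04,0.73,0.004,0,1.0],[0.34,0.04,0.73,0.004,0,1.0],[0.34,0.04,0.73,0.004,0,1.0],[0.34,0.04,0.73,0.004,0,1.0],[0.34,0.04,0.73,0.004,0,1.0],[0.34,0.04,0.73,0.004,0,1.0],[0.34,0.04,0.73,0.004,0,1.0],[0.34,0.04,0.73,0.004,0,1.0],[0.34,0.04,0.73,0.004,0,1.0]], "hand": 0.45}}

```text
time_s: 8.52
tcp_pos: [0.6271, -0.2393, 0.1]
eef_rot: [-179.9, -0.1, -91.9]
contact_force: [-0.1, -0.7, 0.3]
gripper_width: 0.0241
```

```bash
python3 - <<'E'
from h import *
plan([.6275,-.2385,.0115],-92.5)
im,d,i=cap('wrist','w4.png');H,S,V=hsvs(im)
for o in seg(((H<5)|(H>175))&(S>200)&(V>100),i,.020): show(o)
E
```

```text
t 8.53 tcp [ 0.6271 -0.2393  0.1   ] rot [-1.799e+02 -1.000e-01 -9.190e+01] w 0.0241 F [-0.1 -0.7  0.3]
MOVE [-0.005, -0.001, 0.443, -0.001, -0.001, 0.007] rows>= 1.4 mult 0.44
{'px': array([279., 196.]), 'c': [0.6257, -0.254], 'ang': np.float64(87.2), 'L': np.float64(84.1), 'W': np.float64(12.9), 'A': np.int32(2014)} case [66.3 54.8]
{'px': array([463., 195.]), 'c': [0.4933, -0.2514], 'ang': np.float64(89.1), 'L': np.float64(83.6), 'W': np.float64(15.0), 'A': np.int32(2131)} case [-66.1  53.9]
{'px': array([370., 240.]), 'c': [0.5595, -0.2207], 'ang': np.float64(89.5), 'L': np.float64(49.2), 'W': np.float64(14.0), 'A': np.int32(1098)} case [-0.8 86.3]
```

View pics/w4.png

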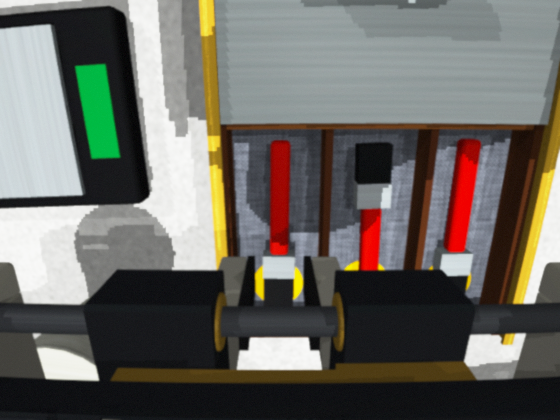

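The brush in compartment 2 sits between the fingers (handle (279,196)), and both fingers line up clear of the dividers. Descending.

Call:
{"api": "apply_moves", "payload": {"moves": [[-0.003,0,0.2,0,0,0],[-0.003,0.002,0.33,0,0,0],[-0.003,0.002,0.38,0,0,0],[-0.003,0.002,0.42,0,0,0],[-0.003,0.002,0.443,0,0,0],[-0.003,0.002,0.443,0,0,0]]}}

```text
time_s: 9.32
tcp_pos: [0.6272, -0.2386, 0.012]
eef_rot: [-179.9, -0.1, -91.9]
contact_force: [-0.7, 0.9, 0.0]
gripper_width: 0.0243
```

Call:
{"api": "apply_moves", "payload": {"moves": [[0,0,0,0,0,0],[0,0,0,0,0,0],[0,0,0,0,0,0],[0,0,0,0,0,0]], "hand": 1, "grip_force": 25}}

```text
time_s: 9.82
tcp_pos: [0.6277, -0.2387, 0.0127]
eef_rot: [-179.8, -0.1, -91.9]
contact_force: [-0.3, 1.2, 5.2]
gripper_width: 0.0135
```

Call:
{"api": "apply_moves", "payload": {"moves": [[0,0,-0.1,0,0,0],[0,0,-0.4,0,0,0],[0,0,-0.6,0,0,0],[0,0,-0.8,0,0,0],[0,0,-0.8,0,0,0]]}}

```text
time_s: 10.45
tcp_pos: [0.629, -0.2388, 0.1767]
eef_rot: [-179.5, -0.2, -91.8]
contact_force: [0.2, 0.6, -1.3]
gripper_width: 0.0138
```

```bash
python3 - <<'E'
from h import *
im,d,i=cap('wrist','w5.png')
plan([.524,.342,.17],-87)
E
```

```text
t 10.5 tcp [ 0.6278 -0.2384  0.1742] rot [-1.797e+02 -1.000e-01 -9.190e+01] w 0.0139 F [-0.3  0.7 -2.1]
MOVE [-2.883, 0.614, 0.012, -0.004, -0.001, -0.054] rows>= 9.4 mult 2.88
```

View pics/w5.png

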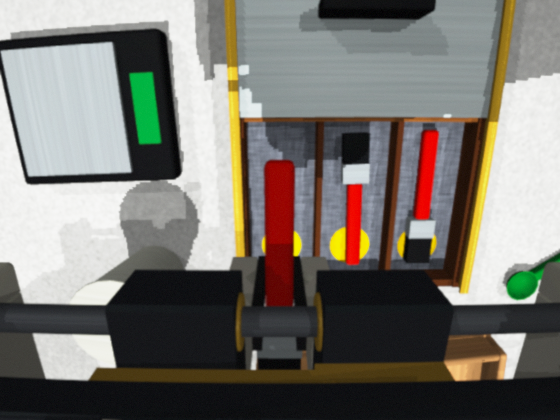

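The brush is held firmly (opening 13.9 mm) and lifted. Carrying it to the tray.

Call:
{"api": "apply_moves", "payload": {"moves": [[-0.96,0.08,0,0,0,0],[-0.96,0.08,0,0,0,0],[-0.96,0.08,0,0,0,-0.02],[-0.96,0.08,0,0,0,-0.05]]}}

```text
time_s: 11.0
tcp_pos: [0.6171, -0.0422, 0.1724]
eef_rot: [-179.8, -0.1, -87.1]
contact_force: [0.1, -0.3, -0.8]
gripper_width: 0.0138
```

Call:
{"api": "apply_moves", "payload": {"moves": [[-0.96,0.1,0,0,0,0],[-0.96,0.1,0,0,0,0],[-0.96,0.1,0,0,0,0],[-0.96,0.1,0,0,0,0]]}}

```text
time_s: 11.5
tcp_pos: [0.586, 0.1517, 0.1703]
eef_rot: [-179.9, -0.1, -86.9]
contact_force: [0.3, -1.1, -0.2]
gripper_width: 0.0133
```

```bash
python3 - <<'E'
from h import *
plan([.579,.340,.05],-87)
E
```

```text
t 11.5 tcp [0.586  0.1517 0.1703] rot [-1.799e+02 -1.000e-01 -8.690e+01] w 0.0133 F [ 0.3 -1.1 -0.2]
MOVE [-0.943, -0.016, 0.599, -0.001, -0.002, 0.002] rows>= 3.6 mult 0.94
```

Call:
{"api": "apply_moves", "payload": {"moves": [[-0.943,-0.016,0,0,0,0],[-0.943,-0.016,0,0,0,0],[-0.943,-0.016,0,0,0,0],[-0.943,-0.016,0.2,0,0,0],[-0.943,-0.016,0.5,0,0,0],[-0.943,-0.016,0.65,0,0,0],[-0.943,-0.016,0.75,0,0,0],[-0.943,-0.016,0.797,0,0,0],[-0.943,-0.016,0.797,0,0,0]]}}

```text
time_s: 12.62
tcp_pos: [0.5789, 0.339, 0.0098]
eef_rot: [-180.0, -0.2, -86.9]
contact_force: [0.9, 0.2, -0.6]
gripper_width: 0.0137
```

Call:
{"api": "apply_moves", "payload": {"moves": [[0,0,0,0,0,0],[0,0,0,0,0,0],[0,0,-0.2,0,0,0],[0,0,-0.5,0,0,0],[0,0,-0.8,0,0,0],[0,0,-0.8,0,0,0]], "hand": 0.45}}

```text
time_s: 13.38
tcp_pos: [0.5814, 0.3416, 0.1767]
eef_rot: [-179.4, 0.2, -86.8]
contact_force: [-0.5, 0.5, -0.9]
gripper_width: 0.0245
```

```bash
python3 - <<'E'
from h import *
im,d,i=cap('wrist','w6.png')
plan([.5595,-.2325,.17],-90.5)
E
```

```text
t 13.43 tcp [0.5799 0.3406 0.1734] rot [-179.7    0.   -86.9] w 0.0243 F [-0.2  0.1 -1.2]
MOVE [2.856, 0.258, 0.013, -0.003, 0.001, 0.04] rows>= 9.2 mult 2.86
```

View pics/w6.png

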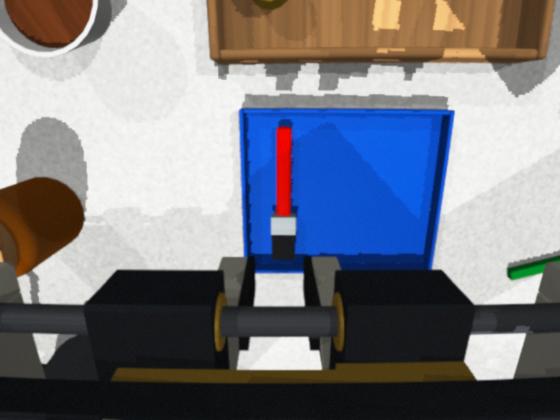

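The first brush lies flat in the tray at (284,190). Now brush 1 (middle compartment, head towards -y).

Call:
{"api": "apply_moves", "payload": {"moves": [[0.96,0.08,0,0,0,0.04],[0.96,0.08,0,0,0,0.04],[0.96,0.08,0,0,0,0.04],[0.96,0.08,0,0,0,0.04]]}}

```text
time_s: 13.92
tcp_pos: [0.5732, 0.1442, 0.1724]
eef_rot: [-179.8, 0.0, -90.7]
contact_force: [-0.0, 1.4, -0.2]
gripper_width: 0.0242
```

Call:
{"api": "apply_moves", "payload": {"moves": [[0.96,0.02,0,0,0,0],[0.96,0.02,0,0,0,0],[0.96,0.02,0,0,0,0],[0.96,0.02,0,0,0,0]]}}

```text
time_s: 14.42
tcp_pos: [0.566, -0.0505, 0.1713]
eef_rot: [-179.9, 0.0, -90.9]
contact_force: [-1.2, 0.6, -0.6]
gripper_width: 0.0238
```

```bash
python3 - <<'E'
from h import *
plan([.5595,-.2325,.1],-90.5)
E
```

```text
t 14.43 tcp [ 0.566  -0.0505  0.1713] rot [-179.9    0.   -90.9] w 0.0238 F [-1.2  0.6 -0.6]
MOVE [0.91, 0.019, 0.356, -0.001, 0.0, -0.004] rows>= 3.1 mult 0.91
```

Call:
{"api": "apply_moves", "payload": {"moves": [[0.91,0.02,0,0,0,0],[0.91,0.02,0,0,0,0],[0.91,0.02,0,0,0,0],[0.91,0.02,0.3,0,0,0],[0.91,0.02,0.5,0,0,0],[0.91,0.02,0.68,0,0,0],[0.91,0.02,0.74,0,0,0],[0.91,0.02,0.78,0,0,0],[0.91,0.02,0.796,0,0,0],[0.91,0.02,0.796,0,0,0]]}}

```text
time_s: 15.68
tcp_pos: [0.5601, -0.2324, 0.0129]
eef_rot: [-179.8, -0.0, -90.9]
contact_force: [0.6, -0.2, -0.5]
gripper_width: 0.0242
```

Call:
{"api": "apply_moves", "payload": {"moves": [[0,0,0,0,0,0],[0,0,0,0,0,0],[0,0,0,0,0,0],[0,0,0,0,0,0]], "hand": 1, "grip_force": 25}}

```text
time_s: 16.18
tcp_pos: [0.5606, -0.2324, 0.0138]
eef_rot: [-179.7, -0.0, -90.9]
contact_force: [-0.9, 1.9, 6.5]
gripper_width: 0.0136
```

Call:
{"api": "apply_moves", "payload": {"moves": [[0,0,-0.1,0,0,0],[0,0,-0.4,0,0,0],[0,0,-0.6,0,0,0],[0,0,-0.8,0,0,0],[0,0,-0.8,0,0,0]]}}

```text
time_s: 16.8
tcp_pos: [0.5619, -0.2328, 0.1777]
eef_rot: [-179.4, -0.1, -90.8]
contact_force: [-0.3, 0.5, -1.3]
gripper_width: 0.0138
```

```bash
python3 - <<'E'
from h import *
im,d,i=cap('wrist','w7.png')
plan([.524,.346,.17],-87)
E
```

```text
t 16.85 tcp [ 0.5606 -0.2324  0.1754] rot [-179.6   -0.   -90.9] w 0.0137 F [ 0.3  0.2 -1.1]
MOVE [-2.889, 0.227, 0.024, -0.005, -0.0, -0.043] rows>= 9.3 mult 2.89
```

View pics/w7.png

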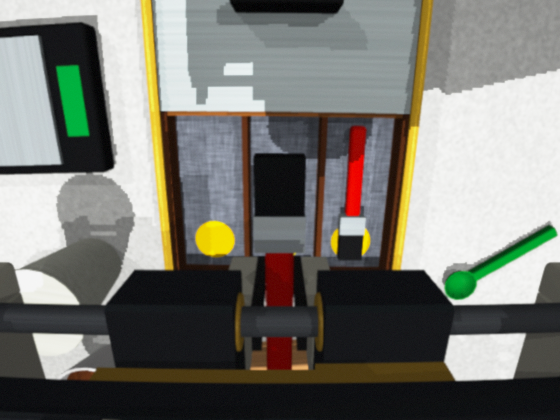

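Call:
{"api": "apply_moves", "payload": {"moves": [[-0.96,0.05,0,0,0,-0.043],[-0.96,0.05,0,0,0,-0.043],[-0.96,0.05,0,0,0,-0.043],[-0.96,0.05,0,0,0,-0.043]]}}

```text
time_s: 17.35
tcp_pos: [0.5527, -0.0369, 0.1741]
eef_rot: [-179.7, -0.0, -86.8]
contact_force: [-0.4, 0.1, 1.1]
gripper_width: 0.0139
```

Call:
{"api": "apply_moves", "payload": {"moves": [[-0.96,0.1,0,0,0,0],[-0.96,0.1,0,0,0,0],[-0.96,0.1,0,0,0,0],[-0.96,0.1,0,0,0,0]]}}

```text
time_s: 17.85
tcp_pos: [0.521, 0.156, 0.1726]
eef_rot: [-179.7, -0.1, -86.6]
contact_force: [-0.5, -0.1, -0.9]
gripper_width: 0.0132
```

```bash
python3 - <<'E'
from h import *
plan([.524,.337,.0105],-87)
E
```

```text
t 17.85 tcp [0.521  0.156  0.1726] rot [-1.797e+02 -1.000e-01 -8.660e+01] w 0.0132 F [-0.5 -0.1 -0.9]
MOVE [-0.904, -0.065, 0.81, -0.003, -0.001, 0.005] rows>= 3.9 mult 0.9
```

```bash
python3 - <<'E'
from h import *
plan([.524,.337,.0105],-87)
E
```

```text
t 17.85 tcp [0.521  0.156  0.1726] rot [-1.797e+02 -1.000e-01 -8.660e+01] w 0.0132 F [-0.5 -0.1 -0.9]
MOVE [-0.904, -0.065, 0.81, -0.003, -0.001, 0.005] rows>= 3.9 mult 0.9
```

Call:
{"api": "apply_moves", "payload": {"moves": [[-0.904,-0.065,0,0,0,0],[-0.904,-0.065,0,0,0,0],[-0.904,-0.065,0,0,0,0],[-0.904,-0.065,0.2,0,0,0],[-0.904,-0.065,0.5,0,0,0],[-0.904,-0.065,0.66,0,0,0],[-0.904,-0.065,0.76,0,0,0],[-0.904,-0.065,0.808,0,0,0],[-0.904,-0.065,0.808,0,0,0]]}}

```text
time_s: 18.98
tcp_pos: [0.5241, 0.336, 0.0104]
eef_rot: [-179.8, -0.1, -86.6]
contact_force: [0.3, 0.0, -0.5]
gripper_width: 0.0136
```

Call:
{"api": "apply_moves", "payload": {"moves": [[0,0,0,0,0,0],[0,0,0,0,0,0],[0,0,-0.2,0,0,0],[0,0,-0.5,0,0,0],[0,0,-0.8,0,0,0],[0,0,-0.8,0,0,0]], "hand": 0.45}}

```text
time_s: 19.73
tcp_pos: [0.5259, 0.3385, 0.1768]
eef_rot: [-179.3, 0.3, -86.6]
contact_force: [0.4, 0.2, -0.4]
gripper_width: 0.0238
```

```bash
python3 - <<'E'
from h import *
im,d,i=cap('wrist','w8.png')
plan([.4925,-.227,.17],-91)
E
```

```text
t 19.77 tcp [0.5245 0.3374 0.1737] rot [-1.795e+02  1.000e-01 -8.660e+01] w 0.0238 F [-0.1  0.1 -0.1]
MOVE [2.808, 0.326, 0.01, -0.005, 0.001, 0.049] rows>= 9.0 mult 2.81
```

View pics/w8.png

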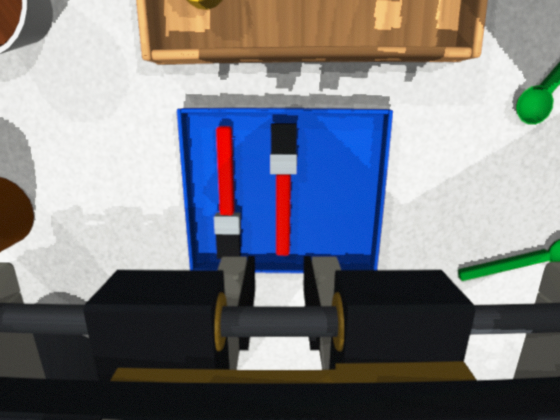

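Two brushes now lie flat in the tray, at (226,190) and (284,190). Next is brush 0.

Call:
{"api": "apply_moves", "payload": {"moves": [[0.95,0.1,0,0,0,0.049],[0.95,0.1,0,0,0,0.049],[0.95,0.1,0,0,0,0.049],[0.95,0.1,0,0,0,0.049]]}}

```text
time_s: 20.27
tcp_pos: [0.5144, 0.1428, 0.1725]
eef_rot: [-179.6, 0.1, -91.2]
contact_force: [0.5, 0.1, 0.4]
gripper_width: 0.0242
```

Call:
{"api": "apply_moves", "payload": {"moves": [[0.95,0.03,0,0,0,0],[0.95,0.03,0,0,0,0],[0.95,0.03,0,0,0,0],[0.95,0.03,0,0,0,0]]}}

```text
time_s: 20.78
tcp_pos: [0.5034, -0.0497, 0.1713]
eef_rot: [-179.7, 0.1, -91.5]
contact_force: [-0.1, -0.6, -0.9]
gripper_width: 0.0246
```

```bash
python3 - <<'E'
from h import *
plan([.4925,-.227,.012],-91)
E
```

```text
t 20.77 tcp [ 0.5034 -0.0497  0.1713] rot [-1.797e+02  1.000e-01 -9.150e+01] w 0.0246 F [-0.1 -0.6 -0.9]
MOVE [0.889, 0.035, 0.795, -0.003, 0.001, -0.005] rows>= 3.8 mult 0.89
```

Call:
{"api": "apply_moves", "payload": {"moves": [[0.889,0.035,0,0,0,0],[0.889,0.035,0,0,0,0],[0.889,0.035,0,0,0,0],[0.889,0.035,0.3,0,0,0],[0.889,0.035,0.5,0,0,0],[0.889,0.035,0.68,0,0,0],[0.889,0.035,0.74,0,0,0],[0.889,0.035,0.78,0,0,0],[0.889,0.035,0.796,0,0,0],[0.889,0.035,0.796,0,0,0]]}}

```text
time_s: 22.02
tcp_pos: [0.4932, -0.227, 0.0126]
eef_rot: [-179.7, 0.1, -91.4]
contact_force: [0.5, 0.5, 0.4]
gripper_width: 0.0238
```

Call:
{"api": "apply_moves", "payload": {"moves": [[0,0,0,0,0,0],[0,0,0,0,0,0],[0,0,0,0,0,0],[0,0,0,0,0,0]], "hand": 1, "grip_force": 25}}

```text
time_s: 22.52
tcp_pos: [0.4937, -0.2271, 0.0134]
eef_rot: [-179.6, 0.1, -91.4]
contact_force: [-1.0, 1.9, 6.2]
gripper_width: 0.0133
```

Call:
{"api": "apply_moves", "payload": {"moves": [[0,0,-0.1,0,0,0],[0,0,-0.4,0,0,0],[0,0,-0.6,0,0,0],[0,0,-0.8,0,0,0],[0,0,-0.8,0,0,0]]}}

```text
time_s: 23.15
tcp_pos: [0.4944, -0.2277, 0.177]
eef_rot: [-179.2, 0.0, -91.4]
contact_force: [-0.0, 0.1, -1.6]
gripper_width: 0.0137
```

```bash
python3 - <<'E'
from h import *
im,d,i=cap('wrist','w9.png')
plan([.468,.344,.17],-87)
E
```

```text
t 23.2 tcp [ 0.4932 -0.2273  0.1749] rot [-1.794e+02  1.000e-01 -9.140e+01] w 0.0133 F [-0.6  0.6 -0.6]
MOVE [-2.852, 0.198, 0.025, -0.007, 0.0, -0.049] rows>= 9.2 mult 2.85
```

View pics/w9.png

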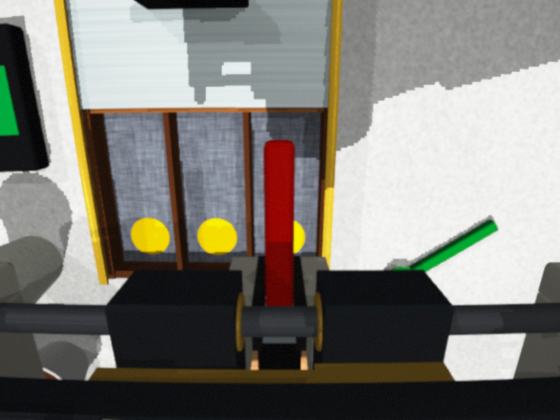

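Call:
{"api": "apply_moves", "payload": {"moves": [[-0.95,0.05,0,0,0,-0.049],[-0.95,0.05,0,0,0,-0.049],[-0.95,0.05,0,0,0,-0.049],[-0.95,0.05,0,0,0,-0.049]]}}

```text
time_s: 23.7
tcp_pos: [0.4873, -0.0338, 0.174]
eef_rot: [-179.5, 0.0, -86.7]
contact_force: [0.7, -0.1, -0.9]
gripper_width: 0.0138
```

Call:
{"api": "apply_moves", "payload": {"moves": [[-0.95,0.1,0,0,0,0],[-0.95,0.1,0,0,0,0],[-0.95,0.1,0,0,0,0],[-0.95,0.1,0,0,0,0]]}}

```text
time_s: 24.2
tcp_pos: [0.4558, 0.1571, 0.1729]
eef_rot: [-179.5, -0.0, -86.5]
contact_force: [0.5, -0.9, -0.7]
gripper_width: 0.0133
```

```bash
python3 - <<'E'
from h import *
plan([.470,.344,.0105],-87)
im,d,i=load('w9.png');H,S,V=hsvs(im)
for o in seg((H>22)&(H<32)&(S>180)&(V>100),i,.008,200): show(o)
E
```

```text
t 24.2 tcp [0.4558 0.1571 0.1729] rot [-179.5   -0.   -86.5] w 0.0133 F [ 0.5 -0.9 -0.7]
MOVE [-0.929, -0.121, 0.813, -0.005, -0.0, 0.005] rows>= 4.0 mult 0.93
{'px': array([ 78., 134.]), 'c': [0.6865, -0.2651], 'ang': np.float64(88.6), 'L': np.float64(273.8), 'W': np.float64(9.0), 'A': np.int32(2065)} case [127.3  45.3]
{'px': array([327., 222.]), 'c': [0.4486, -0.1896], 'ang': np.float64(88.7), 'L': np.float64(79.0), 'W': np.float64(7.7), 'A': np.int32(514)} case [-112.4  114.5]
{'px': array([150., 236.]), 'c': [0.6303, -0.1811], 'ang': np.float64(48.4), 'L': np.float64(40.0), 'W': np.float64(39.5), 'A': np.int32(1080)} case [ 69.  127.8]
{'px': array([217., 236.]), 'c': [0.5606, -0.1797], 'ang': np.float64(111.1), 'L': np.float64(39.4), 'W': np.float64(39.5), 'A': np.int32(1104)} case [ -0.7 127.3]
{'px': array([298., 237.]), 'c': [0.4773, -0.1777], 'ang': np.float64(87.5), 'L': np.float64(33.9), 'W': np.float64(11.1), 'A': np.int32(259)} case [-84.  127.1]
```

Call:
{"api": "apply_moves", "payload": {"moves": [[-0.929,-0.121,0,0,0,0],[-0.929,-0.121,0,0,0,0],[-0.929,-0.121,0,0,0,0],[-0.929,-0.121,0.2,0,0,0],[-0.929,-0.121,0.5,0,0,0],[-0.929,-0.121,0.66,0,0,0],[-0.929,-0.121,0.76,0,0,0],[-0.929,-0.121,0.811,0,0,0],[-0.929,-0.121,0.811,0,0,0]]}}

```text
time_s: 25.32
tcp_pos: [0.4703, 0.3428, 0.0101]
eef_rot: [-179.6, -0.1, -86.6]
contact_force: [0.8, 0.3, -0.5]
gripper_width: 0.0136
```

Call:
{"api": "apply_moves", "payload": {"moves": [[0,0,0,0,0,0],[0,0,0,0,0,0],[0,0,-0.2,0,0,0],[0,0,-0.5,0,0,0],[0,0,-0.8,0,0,0],[0,0,-0.8,0,0,0]], "hand": 0.45}}

```text
time_s: 26.08
tcp_pos: [0.4713, 0.3453, 0.1763]
eef_rot: [-179.2, 0.3, -86.5]
contact_force: [-0.3, -0.2, 0.0]
gripper_width: 0.0243
```

```bash
python3 - <<'E'
from h import *
im,d,i=cap('wrist','w10.png')
plan([.56,.085,.28],-2)
E
```

```text
t 26.12 tcp [0.47   0.3442 0.1733] rot [-179.4    0.2  -86.6] w 0.0242 F [-0.  -0.2 -0.3]
MOVE [1.319, -0.378, -0.534, -0.007, -0.003, -0.94] rows>= 7.9 mult 1.32
```

View pics/w10.png

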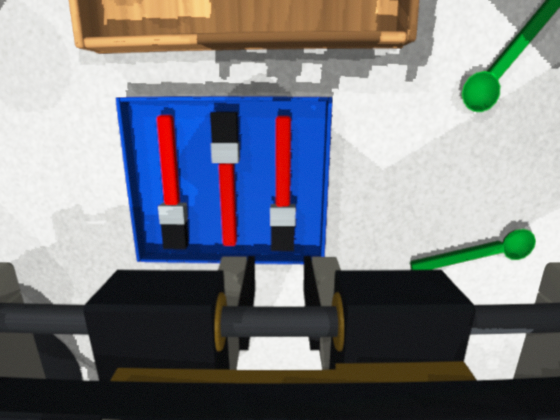

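All three brushes lie flat in the tray at (170,180), (226,180) and (283,180). Now I look at the spoons.

Call:
{"api": "apply_moves", "payload": {"moves": [[0.98,-0.3,-0.54,0,0,-0.94],[0.98,-0.3,-0.54,0,0,-0.94],[0.98,-0.3,-0.54,0,0,-0.94],[0.98,-0.3,-0.54,0,0,-0.94],[0.98,-0.3,-0.54,0,0,-0.94],[0.98,-0.3,-0.54,0,0,-0.94],[0.98,-0.3,-0.54,0,0,-0.94],[0.98,-0.3,-0.54,0,0,-0.94],[0.98,-0.3,-0.54,0,0,-0.94]]}}

```text
time_s: 27.25
tcp_pos: [0.5399, 0.1514, 0.2801]
eef_rot: [-179.8, -0.5, -2.1]
contact_force: [0.4, -0.1, -0.7]
gripper_width: 0.0245
```

```bash
python3 - <<'E'
from h import *
im,d,i=cap('wrist','w11.png')
plan([.56,.085,.28],-2)
E
```

```text
t 27.3 tcp [0.54   0.1514 0.2803] rot [-179.8   -0.5   -2.2] w 0.0243 F [ 0.6 -0.9 -0.5]
MOVE [0.113, 0.328, 0.001, -0.002, -0.006, -0.002] rows>= 1.1 mult 0.33
```

View pics/w11.png

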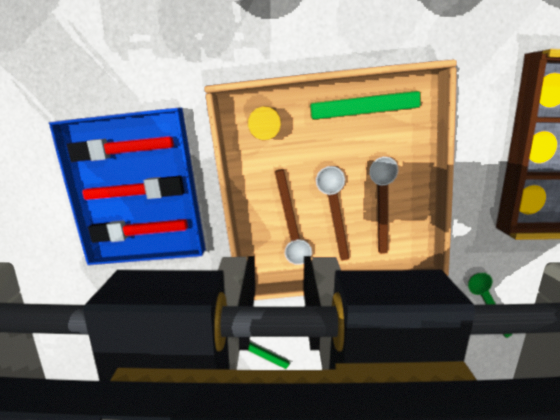

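All three spoons are visible: bowls at (298,252), (331,180) and (383,171); none has moved. Measuring bowl centres and handle ends.

```bash
cat >> h.py <<'E'
def spoons(fn):
    im,d,i=load(fn);H,S,V=hsvs(im);P=pts(i,d);X,Y,Z=P[...,0],P[...,1],P[...,2]
    inc=(Z>.004)&(Z<.035)&(X>.40)&(X<.64)&(Y>-.04)&(Y<.21)
    # inside crate interior
    c,s=np.cos(np.radians(4)),np.sin(np.radians(4));lx=c*(X-.5205)+s*(Y-.085);ly=-s*(X-.5205)+c*(Y-.085)
    inc&=(np.abs(lx)<.12)&(np.abs(ly)<.123)
    B=[o for o in seg(inc&(S<70)&(V>50),i,.016,60) if 25<o['L']<45]
    Hd=[o for o in seg(inc&(V<100)&(H<15)&(S>110),i,.018,60) if o['L']>50 and o['W']<20]
    print('BOWLS');[show(o) for o in B];print('HANDLES');[show(o) for o in Hd]
E
python3 -c "
from h import *
spoons('w11.png')"
```

```text
BOWLS
{'px': array([383., 171.]), 'c': [0.5366, 0.0234], 'ang': np.float64(154.8), 'L': np.float64(36.6), 'W': np.float64(35.8), 'A': np.int32(661)} case [-30.1 329.7]
{'px': array([330., 180.]), 'c': [0.5271, 0.0891], 'ang': np.float64(-175.8), 'L': np.float64(36.3), 'W': np.float64(35.4), 'A': np.int32(666)} case [-41.3 395.1]
{'px': array([297., 251.]), 'c': [0.4325, 0.1319], 'ang': np.float64(138.2), 'L': np.float64(36.4), 'W': np.float64(34.7), 'A': np.int32(508)} case [-137.   435.4]
HANDLES
{'px': array([382., 207.]), 'c': [0.4754, 0.0226], 'ang': np.float64(-178.4), 'L': np.float64(88.6), 'W': np.float64(15.1), 'A': np.int32(466)} case [-91.2 327.3]
```

```bash
python3 - <<'E'
from h import *
im,d,i=load('w11.png');H,S,V=hsvs(im)
for u,v in [(290,205),(285,190),(340,220),(337,205),(383,210),(360,200),(310,220)]: print((u,v),H[v,u],S[v,u],V[v,u])
E
sed -i 's/(V<100)&(H<15)&(S>110)/(V<130)\&(H<14)/' h.py; python3 -c "
from h import *
spoons('w11.png')"
```

```text
(290, 205) 11 192 106
(285, 190) 11 197 114
(340, 220) 10 187 112
(337, 205) 10 191 111
(383, 210) 11 194 63
(360, 200) 19 116 246
(310, 220) 20 114 248
BOWLS
{'px': array([383., 171.]), 'c': [0.5366, 0.0234], 'ang': np.float64(154.8), 'L': np.float64(36.6), 'W': np.float64(35.8), 'A': np.int32(661)} case [-30.1 329.7]
{'px': array([330., 180.]), 'c': [0.5271, 0.0891], 'ang': np.float64(-175.8), 'L': np.float64(36.3), 'W': np.float64(35.4), 'A': np.int32(666)} case [-41.3 395.1]
{'px': array([297., 251.]), 'c': [0.4325, 0.1319], 'ang': np.float64(138.2), 'L': np.float64(36.4), 'W': np.float64(34.7), 'A': np.int32(508)} case [-137.   435.4]
HANDLES
{'px': array([287., 204.]), 'c': [0.4969, 0.1429], 'ang': np.float64(-169.0), 'L': np.float64(93.9), 'W': np.float64(11.3), 'A': np.int32(609)} case [-72.8 448.2]
{'px': array([382., 217.]), 'c': [0.4743, 0.0216], 'ang': np.float64(-176.4), 'L': np.float64(92.5), 'W': np.float64(14.2), 'A': np.int32(693)} case [-92.2 326.3]
{'px': array([339., 226.]), 'c': [0.4651, 0.0773], 'ang': np.float64(-168.8), 'L': np.float64(90.9), 'W': np.float64(11.6), 'A': np.int32(579)} case [-102.9  381.7]
```

```bash
python3 - <<'E'
from h import *
plan([.469,.1375,.012],11)
E
```

```text
t 27.3 tcp [0.54   0.1514 0.2803] rot [-179.8   -0.5   -2.2] w 0.0243 F [ 0.6 -0.9 -0.5]
MOVE [-0.364, 0.088, 1.338, -0.001, -0.006, -0.147] rows>= 4.4 mult 1.34
```

Call:
{"api": "apply_moves", "payload": {"moves": [[-0.36,0.08,0.3,-0.001,-0.006,-0.147],[-0.36,0.08,0.6,-0.001,-0.006,-0.147],[-0.36,0.08,0.85,-0.001,-0.006,-0.147],[-0.36,0.08,0.85,-0.001,-0.006,-0.147],[-0.36,0.08,0.85,-0.001,-0.006,-0.147]], "hand": 0.2}}

```text
time_s: 27.92
tcp_pos: [0.4699, 0.1391, 0.1105]
eef_rot: [-180.0, -0.0, 11.0]
contact_force: [1.3, 0.3, 1.4]
gripper_width: 0.0348
```

```bash
python3 - <<'E'
from h import *
plan([.469,.1375,.012],11)
cap('wrist','w12.png')
E
```

```text
t 27.93 tcp [0.4699 0.1391 0.1105] rot [-180.   -0.   11.] w 0.0348 F [1.3 0.3 1.4]
MOVE [-0.006, 0.007, 0.492, -0.0, -0.0, -0.001] rows>= 1.6 mult 0.49
```

View pics/w12.png

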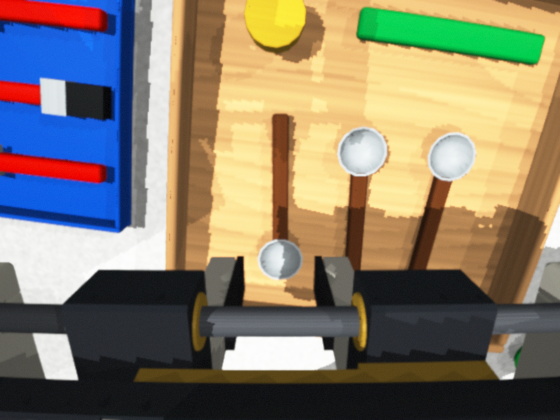

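The spoon handle (281,180) is centred between the fingers and parallel to the tool. Descending and gripping.

Call:
{"api": "apply_moves", "payload": {"moves": [[-0.004,0.004,0.2,0,0,0],[-0.004,0.004,0.4,0,0,0],[-0.004,0.004,0.47,0,0,0],[-0.004,0.004,0.492,0,0,0],[-0.004,0.004,0.492,0,0,0]]}}

```text
time_s: 28.6
tcp_pos: [0.4712, 0.1395, 0.0142]
eef_rot: [-179.9, -0.2, 11.0]
contact_force: [-0.8, -0.2, -0.9]
gripper_width: 0.0347
```

Call:
{"api": "apply_moves", "payload": {"moves": [[0,0,0,0,0,0],[0,0,0,0,0,0],[0,0,0,0,0,0],[0,0,0,0,0,0],[0,0,0,0,0,0]], "hand": 1, "grip_force": 30}}

```text
time_s: 29.22
tcp_pos: [0.4714, 0.1397, 0.0146]
eef_rot: [-179.9, -0.3, 11.0]
contact_force: [-1.3, -0.0, 5.9]
gripper_width: 0.0112
```

Call:
{"api": "apply_moves", "payload": {"moves": [[0,0,-0.1,0,0,0],[0,0,-0.4,0,0,0],[0,0,-0.6,0,0,0],[0,0,-0.8,0,0,0],[0,0,-0.8,0,0,0]]}}

```text
time_s: 29.85
tcp_pos: [0.4724, 0.1402, 0.1778]
eef_rot: [-179.7, -0.6, 11.0]
contact_force: [-0.2, 0.2, -1.0]
gripper_width: 0.011
```

```bash
python3 - <<'E'
from h import *
cap('wrist','w13.png')
t=fromcase([-.069,.0905]);print(t)
plan([t[0],t[1],.17],-91.5)
E
```

```text
[ 0.49139266 -0.2147248 ]
t 29.9 tcp [0.4712 0.1397 0.1758] rot [-179.8   -0.4   11. ] w 0.0111 F [ 0.2  0.2 -1.8]
MOVE [-0.239, 1.759, 0.021, -0.006, -0.001, 1.139] rows>= 9.6 mult 1.76
```

View pics/w13.png

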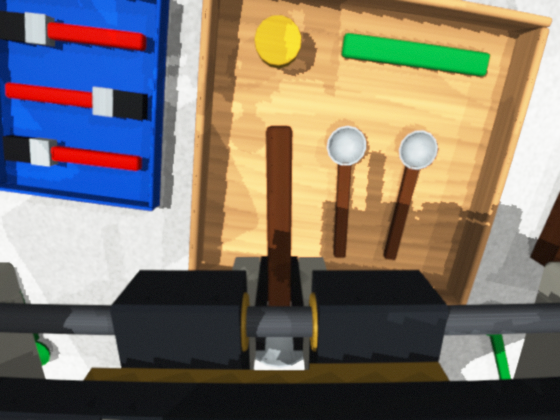

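Spoon C is held (bowl behind, towards the tool body). Turning it while carrying it to compartment 0.

Call:
{"api": "apply_moves", "payload": {"moves": [[-0.1,0.88,0.02,0,0,0.6],[-0.1,0.88,0.02,0,0,0.6],[-0.1,0.88,0.02,0,0,0.6],[-0.1,0.88,0.02,0,0,0.6],[-0.1,0.88,0.02,0,0,0.6],[-0.1,0.88,0.02,0,0,0.6]]}}

```text
time_s: 30.65
tcp_pos: [0.4843, -0.0373, 0.1697]
eef_rot: [-179.7, 0.0, -43.0]
contact_force: [0.1, -0.2, -0.7]
gripper_width: 0.0113
```

```bash
python3 - <<'E'
from h import *
t=fromcase([-.069,.0875])
plan([t[0],t[1],.12],-91.5)
E
```

```text
t 30.65 tcp [ 0.4843 -0.0373  0.1697] rot [-179.7    0.   -43. ] w 0.0113 F [ 0.1 -0.2 -0.7]
MOVE [0.641, 0.637, 0.245, -0.003, 0.002, 0.539] rows>= 4.5 mult 0.64
```

Call:
{"api": "apply_moves", "payload": {"moves": [[0.641,0.637,0.1,0,0,0.539],[0.641,0.637,0.245,0,0,0.539],[0.641,0.637,0.245,0,0,0.539],[0.641,0.637,0.245,0,0,0.539],[0.641,0.637,0.245,0,0,0.539],[0.641,0.637,0.245,0,0,0.539],[0.641,0.637,0.245,0,0,0.539],[0.641,0.637,0.245,0,0,0.539]]}}

```text
time_s: 31.65
tcp_pos: [0.4915, -0.2173, 0.1199]
eef_rot: [-179.8, 0.3, -91.3]
contact_force: [0.3, 0.9, 0.2]
gripper_width: 0.0108
```

```bash
python3 - <<'E'
from h import *
t=fromcase([-.069,.0875])
plan([t[0],t[1],.0155],-91.5)
cap('wrist','w14.png')
im,d,i=cap('side','sd3.png'); x,y=proj(i,[t[0],t[1],.12]).astype(int); cv2.imwrite('pics/c5.png',cv2.resize(im[max(0,y-60):y+80,x-90:x+90],None,fx=4,fy=4,interpolation=cv2.INTER_CUBIC))
E
```

```text
t 31.65 tcp [ 0.4915 -0.2173  0.1199] rot [-179.8    0.3  -91.3] w 0.0108 F [0.3 0.9 0.2]
MOVE [0.004, 0.003, 0.522, -0.002, 0.003, 0.002] rows>= 1.7 mult 0.52
```

View pics/w14.png

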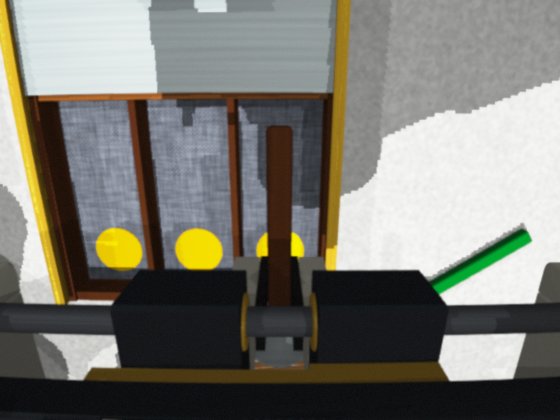

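View pics/c5.png

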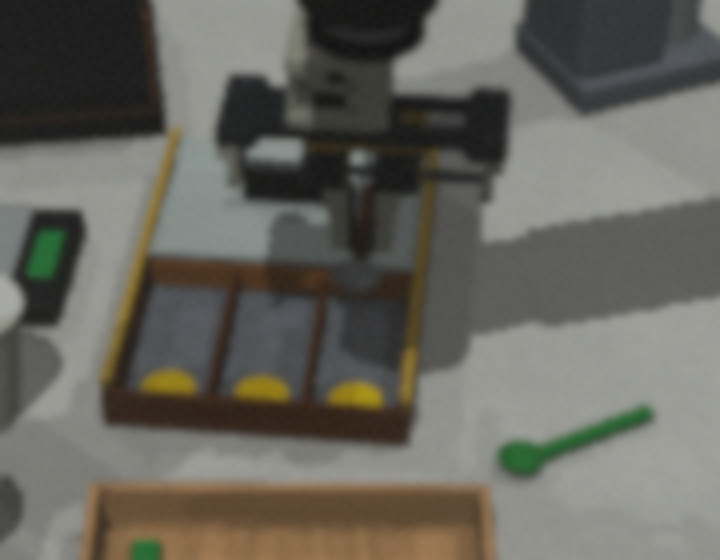

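Call:
{"api": "apply_moves", "payload": {"moves": [[0.003,0.003,0.2,0,0.003,0.002],[0.003,0.003,0.35,0,0.003,0.002],[0.003,0.003,0.43,0,0.003,0.002],[0.003,0.003,0.49,0,0.003,0.002],[0.003,0.003,0.522,0,0.003,0.002],[0.003,0.003,0.522,0,0.003,0.002]]}}

```text
time_s: 32.5
tcp_pos: [0.4915, -0.2175, 0.0156]
eef_rot: [-179.8, -0.0, -91.6]
contact_force: [-0.2, -0.6, 0.4]
gripper_width: 0.011
```

Call:
{"api": "apply_moves", "payload": {"moves": [[0,0,0,0,0,0],[0,0,0,0,0,0],[0,0,-0.1,0,0,0],[0,0,-0.4,0,0,0],[0,0,-0.75,0,0,0],[0,0,-0.75,0,0,0]], "hand": 0.5}}

```text
time_s: 33.25
tcp_pos: [0.4936, -0.2181, 0.1713]
eef_rot: [-179.2, -0.1, -91.5]
contact_force: [0.9, -0.2, -0.9]
gripper_width: 0.0218
```

```bash
python3 - <<'E'
from h import *
cap('wrist','w15.png')
plan([.4756,.079,.2],-168.8)
E
```

```text
t 33.3 tcp [ 0.4927 -0.2178  0.1697] rot [-1.794e+02 -1.000e-01 -9.150e+01] w 0.0216 F [0.5 1.3 0.1]
MOVE [-1.481, 0.124, -0.154, -0.006, 0.004, 0.858] rows>= 7.2 mult 1.48
```

View pics/w15.png

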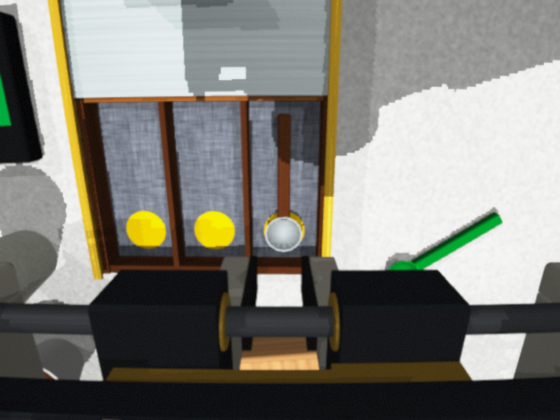

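The first spoon lies in compartment 0 with its bowl on the mark (284,233). Now the middle spoon (B), gripped at yaw -169°.

Call:
{"api": "apply_moves", "payload": {"moves": [[-0.75,0.05,-0.15,0,0,0.45],[-0.75,0.05,-0.15,0,0,0.45],[-0.75,0.05,-0.15,0,0,0.45],[-0.75,0.05,-0.15,0,0,0.45],[-0.75,0.05,-0.15,0,0,0.45]], "hand": 0.2}}

```text
time_s: 33.92
tcp_pos: [0.4858, -0.067, 0.1987]
eef_rot: [-179.5, 0.3, -131.9]
contact_force: [-0.0, 0.7, -0.2]
gripper_width: 0.0348
```

```bash
python3 - <<'E'
from h import *
plan([.488,.079,.2],-168.8)
E
```

```text
t 33.92 tcp [ 0.4858 -0.067   0.1987] rot [-179.5    0.3 -131.9] w 0.0348 F [-0.   0.7 -0.2]
MOVE [-0.55, 0.48, -0.008, -0.004, 0.005, 0.41] rows>= 3.4 mult 0.55
```

Call:
{"api": "apply_moves", "payload": {"moves": [[-0.55,0.48,0,-0.004,0.005,0.41],[-0.55,0.48,0,-0.004,0.005,0.41],[-0.55,0.48,0,-0.004,0.005,0.41],[-0.55,0.48,0,-0.004,0.005,0.41],[-0.55,0.48,0,-0.004,0.005,0.41],[-0.55,0.48,0,-0.004,0.005,0.41]]}}

```text
time_s: 34.67
tcp_pos: [0.4877, 0.0782, 0.198]
eef_rot: [-180.0, -0.0, -168.6]
contact_force: [0.2, 0.1, 0.5]
gripper_width: 0.0353
```

```bash
python3 - <<'E'
from h import *
cap('wrist','w16.png')
plan([.488,.079,.11],-168.8)
spoons('w16.png')
E
```

```text
t 34.73 tcp [0.4878 0.0782 0.1982] rot [ 180.    -0.  -168.7] w 0.0351 F [ 0.1 -0.9  0.2]
MOVE [-0.002, 0.004, 0.441, 0.0, -0.0, 0.001] rows>= 1.4 mult 0.44
BOWLS
{'px': array([218., 223.]), 'c': [0.5384, 0.0235], 'ang': np.float64(48.8), 'L': np.float64(36.3), 'W': np.float64(35.7), 'A': np.int32(897)} case [-28.3 329.9]
{'px': array([282., 226.]), 'c': [0.5287, 0.0899], 'ang': np.float64(64.8), 'L': np.float64(36.4), 'W': np.float64(35.7), 'A': np.int32(894)} case [-39.6 396. ]
HANDLES
{'px': array([224., 160.]), 'c': [0.4726, 0.0207], 'ang': np.float64(-176.9), 'L': np.float64(94.3), 'W': np.float64(12.3), 'A': np.int32(1159)} case [-93.9 325.3]
{'px': array([282., 162.]), 'c': [0.4641, 0.077], 'ang': np.float64(-168.9), 'L': np.float64(94.2), 'W': np.float64(11.3), 'A': np.int32(1030)} case [-104.   381.4]
```

View pics/w16.png

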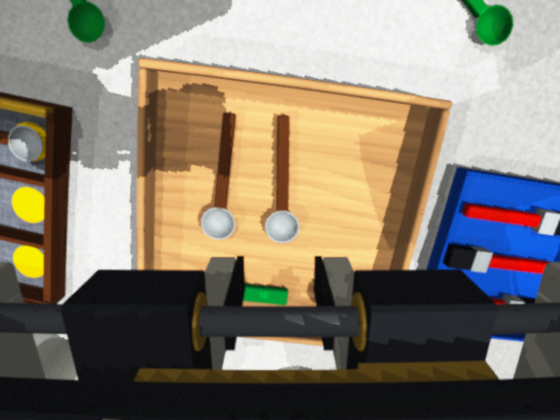

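Spoon B is at bowl (282,226), handle centred near the fingers' midline; shift 2–3 mm in y and descend.

```bash
python3 - <<'E'
from h import *
plan([.4885,.0812,.0135],-168.8)
E
```

```text
t 34.73 tcp [0.4878 0.0782 0.1982] rot [ 180.    -0.  -168.7] w 0.0351 F [ 0.1 -0.9  0.2]
MOVE [-0.007, 0.014, 0.923, 0.0, -0.0, 0.001] rows>= 3.0 mult 0.92
```

Call:
{"api": "apply_moves", "payload": {"moves": [[-0.007,0.014,0.3,0,0,0],[-0.007,0.014,0.55,0,0,0],[-0.007,0.014,0.75,0,0,0],[-0.007,0.014,0.85,0,0,0],[-0.007,0.014,0.9,0,0,0],[-0.007,0.014,0.92,0,0,0],[-0.007,0.014,0.92,0,0,0]]}}

```text
time_s: 35.6
tcp_pos: [0.4889, 0.0813, 0.0147]
eef_rot: [180.0, 0.0, -168.7]
contact_force: [-0.4, -1.2, 0.4]
gripper_width: 0.0346
```

Call:
{"api": "apply_moves", "payload": {"moves": [[0,0,0,0,0,0],[0,0,0,0,0,0],[0,0,0,0,0,0],[0,0,0,0,0,0],[0,0,0,0,0,0]], "hand": 1, "grip_force": 30}}

```text
time_s: 36.22
tcp_pos: [0.4892, 0.0815, 0.015]
eef_rot: [180.0, 0.0, -168.7]
contact_force: [-1.3, 0.5, 6.7]
gripper_width: 0.0114
```

Call:
{"api": "apply_moves", "payload": {"moves": [[0,0,-0.1,0,0,0],[0,0,-0.4,0,0,0],[0,0,-0.6,0,0,0],[0,0,-0.8,0,0,0],[0,0,-0.8,0,0,0]]}}

```text
time_s: 36.85
tcp_pos: [0.4907, 0.0821, 0.1781]
eef_rot: [179.9, 0.4, -168.6]
contact_force: [-0.2, -0.3, -0.1]
gripper_width: 0.0112
```

```bash
python3 - <<'E'
from h import *
cap('wrist','w17.png')
t=fromcase([0,.0875])
plan([t[0],t[1],.12],-91.2)
E
```

```text
t 36.9 tcp [0.4895 0.0817 0.1762] rot [ 179.9    0.2 -168.7] w 0.0105 F [-1.1  0.1 -1.2]
MOVE [-0.05, -1.547, 0.279, -0.001, 0.003, -0.861] rows>= 7.2 mult 1.55
```

View pics/w17.png

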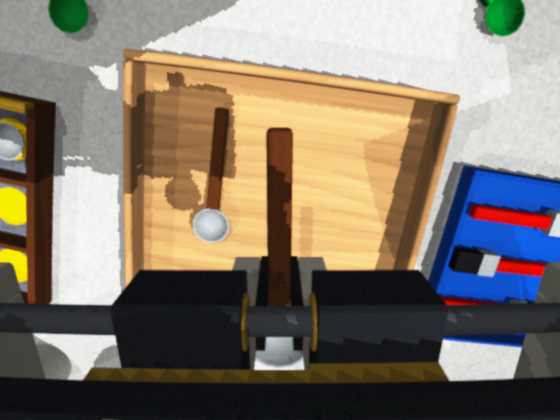

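Call:
{"api": "apply_moves", "payload": {"moves": [[-0.03,-0.8,0.02,0,0,-0.43],[-0.03,-0.8,0.02,0,0,-0.43],[-0.03,-0.8,0.02,0,0,-0.43],[-0.03,-0.8,0.02,0,0,-0.43],[-0.03,-0.8,0.02,0,0,-0.43]]}}

```text
time_s: 37.52
tcp_pos: [0.5259, -0.0748, 0.1702]
eef_rot: [179.9, 0.1, -130.1]
contact_force: [1.4, 0.2, -0.9]
gripper_width: 0.0111
```

```bash
python3 - <<'E'
from h import *
t=fromcase([0,.0875])
plan([t[0],t[1],.12],-91.5)
E
```

```text
t 37.52 tcp [ 0.5259 -0.0748  0.1702] rot [ 1.799e+02  1.000e-01 -1.301e+02] w 0.0111 F [ 1.4  0.2 -0.9]
MOVE [0.443, -0.598, 0.25, 0.0, 0.001, -0.429] rows>= 3.6 mult 0.6
```

Call:
{"api": "apply_moves", "payload": {"moves": [[0.443,-0.598,0.1,0,0,-0.429],[0.443,-0.598,0.25,0,0,-0.429],[0.443,-0.598,0.25,0,0,-0.429],[0.443,-0.598,0.25,0,0,-0.429],[0.443,-0.598,0.25,0,0,-0.429],[0.443,-0.598,0.25,0,0,-0.429],[0.443,-0.598,0.25,0,0,-0.429]]}}

```text
time_s: 38.4
tcp_pos: [0.5605, -0.2187, 0.1203]
eef_rot: [-180.0, 0.1, -91.6]
contact_force: [-0.6, -0.0, -0.6]
gripper_width: 0.0114
```

```bash
python3 - <<'E'
from h import *
t=fromcase([0,.0875])
plan([t[0],t[1],.0158],-91.5)
cap('wrist','w18.png')
E
```

```text
t 38.4 tcp [ 0.5605 -0.2187  0.1203] rot [-1.80e+02  1.00e-01 -9.16e+01] w 0.0114 F [-0.6 -0.  -0.6]
MOVE [0.005, 0.001, 0.523, -0.001, 0.001, -0.001] rows>= 1.7 mult 0.52
```

View pics/w18.png

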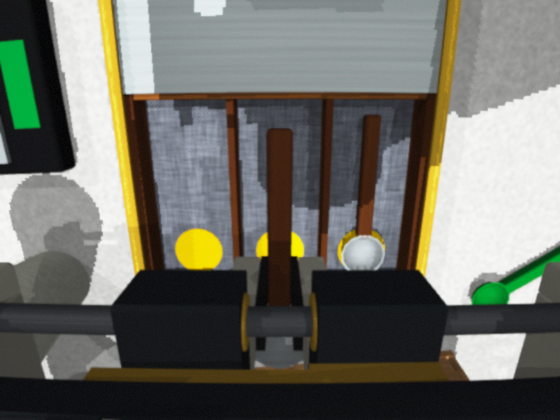

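The spoon handle (280,200) is aligned with compartment 1. Lowering and releasing.

Call:
{"api": "apply_moves", "payload": {"moves": [[0.004,0.001,0.2,0,0,0],[0.004,0.001,0.35,0,0,0],[0.004,0.001,0.43,0,0,0],[0.004,0.001,0.49,0,0,0],[0.004,0.001,0.523,0,0,0],[0.004,0.001,0.523,0,0,0]]}}

```text
time_s: 39.2
tcp_pos: [0.5607, -0.2194, 0.016]
eef_rot: [-179.9, 0.1, -91.6]
contact_force: [0.3, -0.6, -0.4]
gripper_width: 0.0109
```

Call:
{"api": "apply_moves", "payload": {"moves": [[0,0,0,0,0,0],[0,0,0,0,0,0],[0,0,-0.1,0,0,0],[0,0,-0.4,0,0,0],[0,0,-0.75,0,0,0],[0,0,-0.75,0,0,0]], "hand": 0.5}}

```text
time_s: 39.95
tcp_pos: [0.5634, -0.2203, 0.172]
eef_rot: [-179.4, 0.0, -91.5]
contact_force: [0.6, -0.6, -1.4]
gripper_width: 0.0221
```

```bash
python3 - <<'E'
from h import *
cap('wrist','w19.png')
plan([.4975,.022,.2],-176.9)
E
```

```text
t 40.0 tcp [ 0.5623 -0.22    0.1703] rot [-1.795e+02  1.000e-01 -9.160e+01] w 0.0222 F [-0.2 -0.4  0.3]
MOVE [-1.201, 0.356, -0.15, -0.004, 0.005, 0.948] rows>= 8.0 mult 1.2
```

View pics/w19.png

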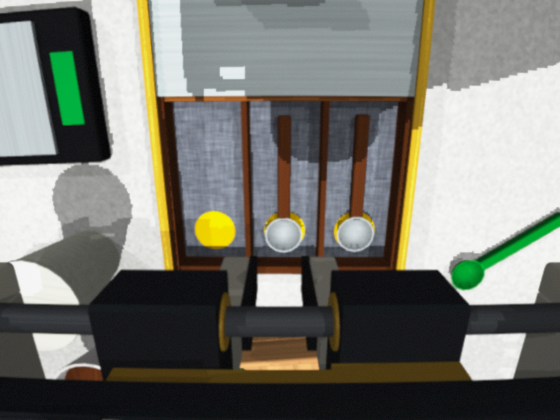

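Two spoons are in place (bowls on the marks at (284,235) and (354,235)). Now the last one.

Call:
{"api": "apply_moves", "payload": {"moves": [[-0.6,0.1,-0.15,0,0,0.45],[-0.6,0.1,-0.15,0,0,0.45],[-0.6,0.1,-0.15,0,0,0.45],[-0.6,0.1,-0.15,0,0,0.45],[-0.6,0.1,-0.15,0,0,0.45]], "hand": 0.2}}

```text
time_s: 40.62
tcp_pos: [0.5447, -0.0993, 0.1993]
eef_rot: [-179.7, 0.3, -132.0]
contact_force: [-0.3, -0.8, -0.3]
gripper_width: 0.0345
```

```bash
python3 - <<'E'
from h import *
plan([.4975,.022,.2],-176.9)
E
```

```text
t 40.62 tcp [ 0.5447 -0.0993  0.1993] rot [-179.7    0.3 -132. ] w 0.0345 F [-0.3 -0.8 -0.3]
MOVE [-0.293, 0.581, -0.005, -0.001, 0.004, 0.499] rows>= 4.2 mult 0.58
```

Call:
{"api": "apply_moves", "payload": {"moves": [[-0.293,0.581,0,0,0.004,0.499],[-0.293,0.581,0,0,0.004,0.499],[-0.293,0.581,0,0,0.004,0.499],[-0.293,0.581,0,0,0.004,0.499],[-0.293,0.581,0,0,0.004,0.499],[-0.293,0.581,0,0,0.004,0.499],[-0.293,0.581,0,0,0.004,0.499]]}}

```text
time_s: 41.5
tcp_pos: [0.4974, 0.0217, 0.1986]
eef_rot: [-179.9, 0.0, -176.7]
contact_force: [0.5, 0.0, 0.5]
gripper_width: 0.035
```

```bash
python3 - <<'E'
from h import *
cap('wrist','w20.png')
spoons('w20.png')
plan([.498,.022,.0135],-176.9)
E
```

```text
BOWLS
{'px': array([279., 224.]), 'c': [0.5383, 0.024], 'ang': np.float64(53.4), 'L': np.float64(36.1), 'W': np.float64(35.6), 'A': np.int32(888)} case [-28.4 330.4]
HANDLES
{'px': array([279., 160.]), 'c': [0.4728, 0.0199], 'ang': np.float64(-177.1), 'L': np.float64(93.2), 'W': np.float64(11.4), 'A': np.int32(1044)} case [-93.7 324.5]
t 41.55 tcp [0.4974 0.0218 0.1987] rot [-179.9    0.  -176.8] w 0.0353 F [ 0.1  0.3 -0.2]
MOVE [-0.002, 0.003, 0.926, -0.001, 0.0, 0.002] rows>= 3.0 mult 0.93
```

View pics/w20.png

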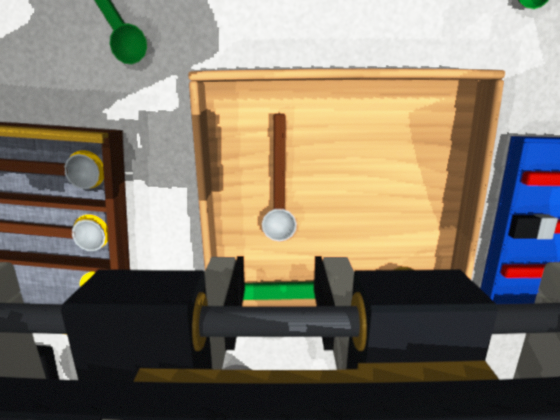

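The spoon is centred (bowl (279,224), handle (279,160)). Gripping.

Call:
{"api": "apply_moves", "payload": {"moves": [[-0.002,0.002,0.3,0,0,0],[-0.002,0.002,0.55,0,0,0],[-0.002,0.002,0.75,0,0,0],[-0.002,0.002,0.85,0,0,0],[-0.002,0.002,0.9,0,0,0],[-0.002,0.002,0.922,0,0,0],[-0.002,0.002,0.922,0,0,0]]}}

```text
time_s: 42.42
tcp_pos: [0.4984, 0.022, 0.0148]
eef_rot: [-179.9, 0.1, -176.7]
contact_force: [0.3, 0.0, 0.1]
gripper_width: 0.0349
```

Call:
{"api": "apply_moves", "payload": {"moves": [[0,0,0,0,0,0],[0,0,0,0,0,0],[0,0,0,0,0,0],[0,0,0,0,0,0],[0,0,0,0,0,0]], "hand": 1, "grip_force": 30}}

```text
time_s: 43.05
tcp_pos: [0.4986, 0.0221, 0.0151]
eef_rot: [-179.9, 0.1, -176.7]
contact_force: [-1.6, 0.7, 6.5]
gripper_width: 0.0109
```

Call:
{"api": "apply_moves", "payload": {"moves": [[0,0,-0.1,0,0,0],[0,0,-0.4,0,0,0],[0,0,-0.6,0,0,0],[0,0,-0.8,0,0,0],[0,0,-0.8,0,0,0]]}}

```text
time_s: 43.68
tcp_pos: [0.5, 0.0229, 0.1783]
eef_rot: [180.0, 0.4, -176.7]
contact_force: [0.1, 0.1, -0.8]
gripper_width: 0.0109
```

```bash
python3 - <<'E'
from h import *
cap('wrist','w21.png')
t=fromcase([.069,.0865])
plan([t[0],t[1],.12],-91.5)
E
```

```text
t 43.73 tcp [0.4988 0.0226 0.1763] rot [-180.     0.3 -176.7] w 0.0111 F [-0.6  0.3 -1.3]
MOVE [-0.58, -1.26, 0.284, -0.002, 0.002, -0.947] rows>= 8.0 mult 1.26
```

View pics/w21.png

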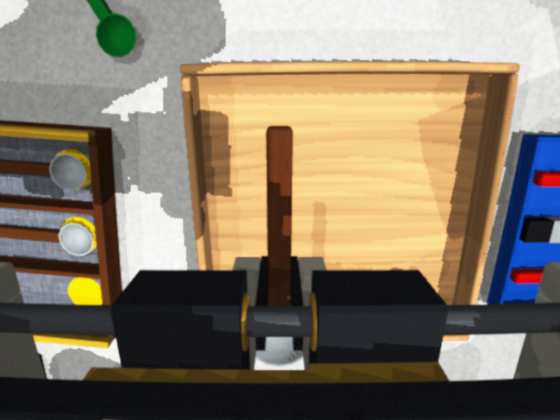

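Held. The gripper body would pass near the cup at compartment 2, so I'll place 6 mm short in y and 5° turned to keep ~13 mm clearance.

Call:
{"api": "apply_moves", "payload": {"moves": [[-0.3,-0.65,0.0,0,0,-0.45],[-0.3,-0.65,0.0,0,0,-0.45],[-0.3,-0.65,0.0,0,0,-0.45],[-0.3,-0.65,0.0,0,0,-0.45],[-0.3,-0.65,0.0,0,0,-0.45]]}}

```text
time_s: 44.35
tcp_pos: [0.5652, -0.1042, 0.1747]
eef_rot: [-179.9, 0.1, -136.4]
contact_force: [-0.7, -0.7, -0.1]
gripper_width: 0.0114
```

```bash
python3 - <<'E'
from h import *
t=fromcase([.067,.0815])
plan([t[0],t[1],.16],-96.5)
E
```

```text
t 44.35 tcp [ 0.5652 -0.1042  0.1747] rot [-1.799e+02  1.000e-01 -1.364e+02] w 0.0114 F [-0.7 -0.7 -0.1]
MOVE [0.201, -0.659, 0.074, -0.001, 0.0, -0.443] rows>= 3.7 mult 0.66
```

Call:
{"api": "apply_moves", "payload": {"moves": [[0.201,-0.659,0.07,0,0,-0.443],[0.201,-0.659,0.07,0,0,-0.443],[0.201,-0.659,0.07,0,0,-0.443],[0.201,-0.659,0.07,0,0,-0.443],[0.201,-0.659,0.07,0,0,-0.443],[0.201,-0.659,0.07,0,0,-0.443],[0.201,-0.659,0.07,0,0,-0.443]]}}

```text
time_s: 45.22
tcp_pos: [0.6271, -0.2268, 0.1609]
eef_rot: [-179.9, 0.0, -96.6]
contact_force: [0.5, 0.5, -0.6]
gripper_width: 0.0111
```

```bash
python3 - <<'E'
from h import *
t=fromcase([.067,.0815])
plan([t[0],t[1],.0158],-96.5)
cap('wrist','w22.png')
im,d,i=cap('side','sd4.png'); x,y=proj(i,[t[0],t[1],.12]).astype(int); cv2.imwrite('pics/c6.png',cv2.resize(im[max(0,y-60):y+80,x-90:x+90],None,fx=4,fy=4,interpolation=cv2.INTER_CUBIC))
E
```

```text
t 45.23 tcp [ 0.6271 -0.2268  0.1609] rot [-179.9    0.   -96.6] w 0.0111 F [ 0.5  0.5 -0.6]
MOVE [0.003, 0.001, 0.726, -0.001, 0.0, -0.001] rows>= 2.3 mult 0.73
```

View pics/w22.png

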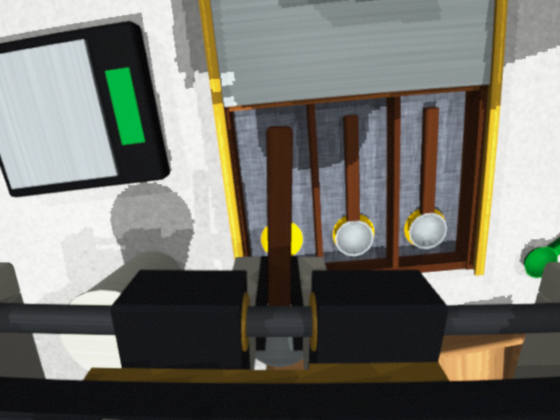

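View pics/c6.png

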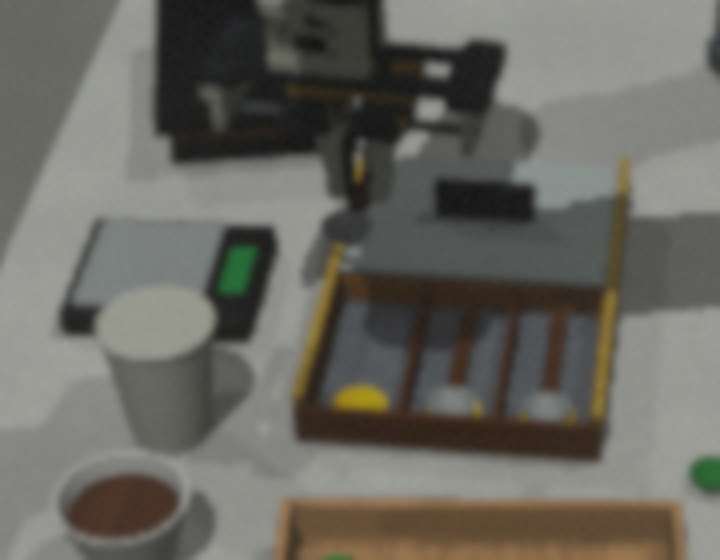

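The cup stands clear of the gripper's descent. Lowering and releasing.

Call:
{"api": "apply_moves", "payload": {"moves": [[0.003,0.001,0.25,0,0,0],[0.003,0.001,0.45,0,0,0],[0.003,0.001,0.6,0,0,0],[0.003,0.001,0.68,0,0,0],[0.003,0.001,0.726,0,0,0],[0.003,0.001,0.726,0,0,0],[0.003,0.001,0.726,0,0,0]]}}

```text
time_s: 46.2
tcp_pos: [0.6279, -0.2276, 0.0168]
eef_rot: [-179.8, 0.0, -96.5]
contact_force: [0.1, -0.4, 0.6]
gripper_width: 0.0108
```

Call:
{"api": "apply_moves", "payload": {"moves": [[0,0,0,0,0,0],[0,0,0,0,0,0],[0,0,-0.1,0,0,0],[0,0,-0.4,0,0,0],[0,0,-0.75,0,0,0],[0,0,-0.75,0,0,0]], "hand": 0.52}}

```text
time_s: 46.95
tcp_pos: [0.6303, -0.2282, 0.1732]
eef_rot: [-179.2, -0.0, -96.5]
contact_force: [0.0, -0.1, -1.1]
gripper_width: 0.0209
```

```bash
python3 - <<'E'
from h import *
cap('wrist','w23.png');im,d,i=load('w23.png');H,S,V=hsvs(im);P=pts(i,d);C=tocase(P);Z=P[...,2]
inc=(np.abs(C[...,0])<.1)&(C[...,1]>.005)&(C[...,1]<.152)&(Z<.03)
print('bowls');[show(o) for o in seg(inc&(S<50)&(V>120),i,.016,150)]
print('handles');[show(o) for o in seg(inc&(H<14)&(S>110)&(V<130)&(Z<.024),i,.018,150)]
cap('scene','s2.png');cap('side','sd5.png')
plan([.5575,-.3872,.17],-1.7)
E
```

```text
bowls
{'px': array([431., 170.]), 'c': [0.49, -0.2298], 'ang': np.float64(90.2), 'L': np.float64(141.8), 'W': np.float64(57.5), 'A': np.int32(6045)} case [-70.   75.4]
{'px': array([359., 192.]), 'c': [0.5562, -0.2304], 'ang': np.float64(76.9), 'L': np.float64(141.7), 'W': np.float64(73.7), 'A': np.int32(5421)} case [-3.8 76.5]
{'px': array([267., 188.]), 'c': [0.6412, -0.2372], 'ang': np.float64(95.0), 'L': np.float64(136.3), 'W': np.float64(44.5), 'A': np.int32(3795)} case [81.4 71.9]
{'px': array([305., 198.]), 'c': [0.6087, -0.2134], 'ang': np.float64(92.4), 'L': np.float64(92.6), 'W': np.float64(27.0), 'A': np.int32(1745)} case [48.2 94.9]
handles
{'px': array([391., 178.]), 'c': [0.5271, -0.2266], 'ang': np.float64(88.6), 'L': np.float64(148.7), 'W': np.float64(4.6), 'A': np.int32(655)} case [-33.   79.5]
{'px': array([429., 159.]), 'c': [0.4918, -0.243], 'ang': np.float64(88.5), 'L': np.float64(93.6), 'W': np.float64(13.0), 'A': np.int32(1386)} case [-67.9  62.2]
{'px': array([284., 164.]), 'c': [0.6244, -0.2528], 'ang': np.float64(83.3), 'L': np.float64(93.1), 'W': np.float64(11.1), 'A': np.int32(1194)} case [64.9 55.9]
{'px': array([355., 166.]), 'c': [0.56, -0.244], 'ang': np.float64(88.4), 'L': np.float64(93.4), 'W': np.float64(12.0), 'A': np.int32(1260)} case [ 0.4 63. ]
t 47.1 tcp [ 0.6272 -0.2274  0.1669] rot [-179.8    0.   -96.6] w 0.0213 F [-1.   0.8 -0.8]
MOVE [0.834, 0.255, -0.017, -0.002, -0.002, -1.054] rows>= 8.9 mult 1.05
```

View pics/w23.png

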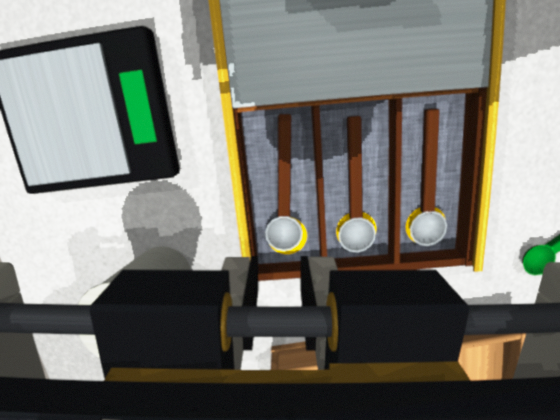

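View pics/s2.png

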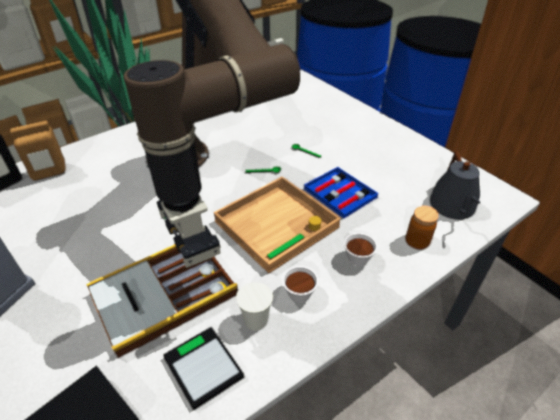

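All three spoons lie in their compartments with bowls on the marks ((286,234), (357,233), (427,227)), the tray holds three brushes, and paddle and tin remain in the crate. Now closing the cover.

Call:
{"api": "apply_moves", "payload": {"moves": [[0.81,0.26,-0.1,0,0,-0.99],[0.81,0.26,-0.1,0,0,-0.99],[0.81,0.26,-0.1,0,0,-0.99],[0.81,0.26,-0.1,0,0,-0.99],[0.81,0.26,-0.1,0,0,-0.99],[0.81,0.26,-0.1,0,0,-0.99],[0.81,0.26,-0.1,0,0,-0.99],[0.81,0.26,-0.1,0,0,-0.99],[0.81,0.26,-0.1,0,0,-0.99],[0.81,0.26,-0.1,0,0,-0.99]], "hand": -1}}

```text
time_s: 48.35
tcp_pos: [0.5562, -0.3821, 0.1845]
eef_rot: [-179.9, -0.1, -7.5]
contact_force: [-0.3, -0.1, -0.0]
gripper_width: 0.0875
```

```bash
python3 - <<'E'
from h import *
plan([.5555,-.3875,.048],-1.7)
cap('wrist','w24.png')
E
```

```text
t 48.35 tcp [ 0.5562 -0.3821  0.1845] rot [-1.799e+02 -1.000e-01 -7.500e+00] w 0.0875 F [-0.3 -0.1 -0. ]
MOVE [-0.001, 0.028, 0.682, -0.001, -0.001, -0.064] rows>= 2.2 mult 0.68
```

View pics/w24.png

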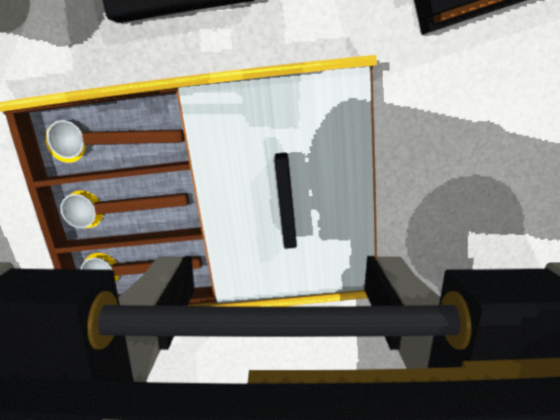

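The handle bar (285,200) is between the open fingers. Descend, grip, then slide.

Call:
{"api": "apply_moves", "payload": {"moves": [[-0.001,0.028,0.2,0,0,-0.062],[-0.001,0.028,0.4,0,0,-0.062],[-0.001,0.028,0.6,0,0,-0.062],[-0.001,0.028,0.68,0,0,-0.062],[-0.001,0.028,0.68,0,0,-0.062]]}}

```text
time_s: 49.02
tcp_pos: [0.5551, -0.3873, 0.0478]
eef_rot: [-179.9, 0.0, -2.0]
contact_force: [0.1, 0.3, 0.9]
gripper_width: 0.0876
```

Call:
{"api": "apply_moves", "payload": {"moves": [[0,0,0,0,0,0],[0,0,0,0,0,0],[0,0,0,0,0,0],[0,0,0,0,0,0],[0,0,0,0,0,0],[0,0,0,0,0,0],[0,0,0,0,0,0],[0,0,0,0,0,0],[0,0,0,0,0,0],[0,0,0,0,0,0],[0,0,0,0,0,0]], "hand": 1, "grip_force": 20}}

```text
time_s: 50.4
tcp_pos: [0.555, -0.3873, 0.0477]
eef_rot: [-179.9, 0.0, -2.0]
contact_force: [-0.2, 0.0, -0.9]
gripper_width: 0.0122
```

```bash
python3 - <<'E'
from h import *
s=status.get_state();p=s['tcp_pos'];a=np.radians(-1.5)
plan(p+np.array([-np.sin(a)*.162,np.cos(a)*.162,0]),rpy=s['eef_rot'])
E
```

```text
t 50.4 tcp [ 0.555  -0.3873  0.0477] rot [-179.9    0.    -2. ] w 0.0122 F [-0.2  0.  -0.9]
MOVE [-0.007, -0.81, 0.001, 0.0, 0.0, 0.0] rows>= 2.6 mult 0.81
```

Call:
{"api": "apply_moves", "payload": {"moves": [[0.0,-0.1,0,0,0,0],[-0.002,-0.2,0,0,0,0],[-0.003,-0.3,0,0,0,0],[-0.003,-0.4,0,0,0,0],[-0.004,-0.5,0,0,0,0],[-0.005,-0.6,0,0,0,0],[-0.006,-0.7,0,0,0,0],[-0.007,-0.76,0,0,0,0],[-0.007,-0.79,0,0,0,0],[-0.007,-0.805,0,0,0,0],[-0.007,-0.805,0,0,0,0],[-0.007,-0.805,0,0,0,0]]}}

```text
time_s: 51.9
tcp_pos: [0.5591, -0.2275, 0.0478]
eef_rot: [-179.9, 0.1, -2.0]
contact_force: [3.2, -6.4, -10.0]
gripper_width: 0.0121
```

```bash
python3 - <<'E'
from h import *
plan([0,0,0])
E
```

```text
t 51.9 tcp [ 0.5591 -0.2275  0.0478] rot [-1.799e+02  1.000e-01 -2.000e+00] w 0.0121 F [  3.2  -6.4 -10. ]
MOVE [-2.834, -1.037, 0.243, -0.001, 0.001, -0.0] rows>= 9.7 mult 2.83
```

It reads y = -0.2275 with 6 N against the stop, the same as when it was shut before. Release and retreat.

Call:
{"api": "apply_moves", "payload": {"moves": [[0,0,0,0,0,0],[0,0,0,0,0,0],[0,0,0,0,0,0],[0,0,0,0,0,0],[0,0,-0.2,0,0,0],[0,0,-0.5,0,0,0],[0,0,-0.8,0,0,0],[0,0,-1.0,0,0,0],[0,0,-1.0,0,0,0],[0,0,-1.0,0,0,0],[0,0,-1.0,0,0,0]], "hand": -1}}

```text
time_s: 53.28
tcp_pos: [0.5587, -0.2275, 0.2464]
eef_rot: [-179.9, 0.2, -2.0]
contact_force: [0.4, -0.2, 0.5]
gripper_width: 0.0879
```

```bash
python3 - <<'E'
from h import *
im,d,i=cap('wrist','w25.png');cap('scene','s3.png')
P=pts(i,d);Z=P[...,2]
m=(im.max(2)<60)&(Z>.055)&(Z<.09);show([o for o in seg(m,i,.072) if o['L']>60][0])
# cover white region edge in the +y direction
C=tocase(P);w=(Z>.028)&(Z<.044)&(np.abs(C[...,0])<.09)&(hsvs(im)[1]<60)&(np.abs(C[...,0])>.05)
print('cover y range mm',np.percentile(C[w][:,1],[1,99])*1e3)
s=status.get_state();print(s['contact_force'],s['gripper_width'],s['time_s'])
E
```

```text
{'px': array([279., 181.]), 'c': [0.5619, -0.2275], 'ang': np.float64(178.3), 'L': np.float64(77.7), 'W': np.float64(9.8), 'A': np.int32(795)} case [ 1.8 79.6]
cover y range mm [  0.78401678 159.37996947]
[-0.21303766  1.20834773 -0.52116794] 0.08757001760667525 53.375
```

View pics/w25.png

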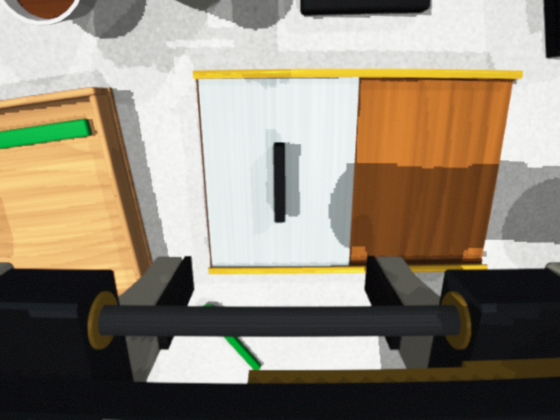

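View pics/s3.png

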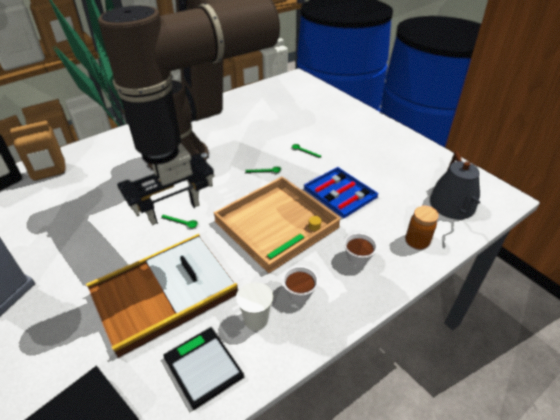

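The cover spans case y 1–159 mm and its handle sits at y 80 mm, so it is shut. The brushes are in the tray, and the paddle and tin are in the crate. The arm is clear.

```bash
python3 -c "
from plant import r
print(r.close_job())"
```

```text
the job is handed in; nothing more can be done
None
```

I handed the job in at about 53 s of the 208 s limit. The cover was slid fully open and, at the end, fully shut. All three brushes went into the blue tray and each of the three spoons into its own compartment.

**Last checks, from the final pictures and readings:**
- **Cover:** the handle came back to y = -0.2275 m, the same as when it was first gripped shut, with about 6 N against the stop. The cover measured 1–159 mm along the case, so it is shut.
- **Spoons:** measured before closing, two bowls lay within about 2 mm of their mark centres. The third, in compartment 2, lies about 7 mm short and turned about 5°, because I kept the gripper clear of the cup. All are within the 25 mm and 0.45 rad limits.
- **Brushes:** all three look flat on the tray floor; I judged that from the pictures and did not measure their tilt.
- **Crate, bowls and cup:** the paddle and tin are still in the crate, and the bowls and cup look undisturbed.

No check failed. The wrist-camera positions differed from the other cameras and the arm by 1–2 mm, up to about 4 mm for the open handle. The closing itself hides the spoons, so they were not seen again after it.

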